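# Clear the screw pots and check three edges of a tablet chassis

## Robot

A 6-joint arm with a two-finger parallel gripper is mounted at the origin on the work surface. World frame = base frame: x ahead of the robot, y to its left, z up, the work surface at z = 0. Lengths are in m, angles in rad, forces in N, time in s.
With the tool pointing down it reaches from about 0.35 to 0.975 m from the base axis. Payload 4.9 kg.
Tool frame: the origin (TCP) lies at the centre of the arm's flange, where the gripper is bolted on; the fingertips stand 173 mm ahead of it and the grasp point (between the pads) lies 155 mm ahead of it (ctrl.finger_overhang is the distance from the TCP to the fingertips, in m); z points along the fingers, y is the direction in which the jaws open and shut (so a half turn about z gives the same grasp; the last joint's range is limited). The gripper opens to 85 mm and grips with 20 to 120 N. Pads are 22 mm wide; open, the fingers measure 114 mm over their backs; the gripper's body (76 mm by 85 mm) begins 54 mm behind the grasp point. The pads swing forward as they close: fully open they stand 13 mm farther back than shut.
Start: joints at [1.069, 0.053, 1.613, -0, 1.476, -0.119], TCP at [0.233, 0.58, 0.405] pointing down, gripper open.
Joint ranges: [-3.01, 3.01], [-1.01, 2.22], [0.06, 2.58], [-1.02, 4.17], [0.09, 2.62], [-3.14, 3.14]. Speed limits (rad/s): [2.57, 2.57, 3.14, 3.14, 3.14, 3.14].

## Interface

Orientations are given as a rotation vector (axis times angle).
In Python, from station import ctrl, eyes, spotter gives the robot as it stands.
- The arm moves only by the shell command python3 -m crank 'ROWS' [FORCE]. ROWS is JSON, a list of rows, each a list of 7 numbers: the turn, a rotation vector about the tool's x, y, z in rad, then the shift along the tool's x, y, z in mm, then the closure, from -1 (fully open) to 1 (shut). A call has 1 to 8 rows; each row shifts and turns the pose as measured when the row begins, along the tool's axes as they then stand; what a row does not reach is not made up. A row lasts 1/12 s, in which the tool goes at most 41.7 mm and 7.16 degrees, less where a joint would pass 70% of its speed; a pose out of reach is approached as far as the arm can. A call is refused whole if a number of a shift passes 41.7 or a number of a turn 0.125, either way. A call with a gripper value outside its range is refused whole. The fingers move at their own pace and stop on an object; FORCE is the grip in N (left out, the last holds). Time passes only in rows, so rows that do not move let the fingers close. It gives the time, the measured TCP pose, the force and the opening at its end, in the units of the state.
- ctrl.get_obs(): the state, without advancing time (a new reading comes with each control period).
- eyes.get_image(name): name is "scene" or "top" or "wrist"; returns a dict with "image" (400x640x3 uint8, red, green, blue), "vertical_fov" (degrees; the focal length in pixels is half the picture's height over the tangent of half this angle, whatever the lens; pixels are square), "cx", "cy" (the principal point, pixels), "rvec" (rotation vector, rad) and "tvec" (3), from world to camera coordinates, as OpenCV has them; the wrist camera has in their place "mount" (4x4, takes a point from camera to tool coordinates, whose origin is the TCP and whose axes are the flange's). Camera axes: x right, y down, z forward; pixel columns grow to the right and rows downward; lengths in m; the calibration is good to about 2 mm. A picture is of the moment at which its call begins: read the wrist's pose just before it. There is no depth.
- ctrl.finish_job(): hands the job in, once; it reports no verdict.
Trained networks look in a picture, given as the dict that the camera call returned (one of the last four; its "shot" number tells which), for a name from the list of things; names that differ only in an ending like _2 or _b are one class to them, and where a whole thing is asked for, a point or a joint stands for the part that bears it (a point fixed in the world has none). Each returns a list of dicts, best first, with "confidence" (0 to 1); they miss things now and then, are a little off and sometimes report something else, mostly with a low value. They report only what shows in the picture. A call takes as long as a camera call.
- spotter.look_for(query, picture): "centre" ([x, y, z] in m, in world coordinates, good to about 4 mm: the middle of the surface that is visible of it).
- spotter.outline_of(query, picture): "region" (400x640 bool, what is visible of it).
- spotter.mark_of(query, picture): "centre" ([x, y, z] in m, in world coordinates, good to about 4 mm: a listed point, or the origin of a listed thing).
The state is a dict: "t": time; "q": joint angles; "dq": joint speeds; "effort": joint torques, N m; "tool_pos": TCP position; "tool_rot": TCP orientation; "contact_force": force on the tool from outside, world axes, zero at the start; "wrist_torque": the same for the moment, N m; "opening": finger opening in m.
Only numpy, scipy, OpenCV 4.12 (cv2) and the standard library are available. Lean on these libraries where they do the work, as an engineer would, in place of code of your own. Each camera call takes 0.05 s, during which the arm holds its last target.

## Task

Clear the repair mat by nesting the steel screw pots, each standing upright inside the next wider one, all in the wide shallow dish. Then check three edges of the fixed tablet chassis with the straightedge, in this order: the long edge nearest the robot, the short edge on the robot's left, and the far long edge; each time lay it flat on the mat, flush against the edge and about centred on it, and let go of it for a second, and leave it at the last edge. Do not disturb the bottle, the screwdriver or the charger.

Things in the scene. Friction and masses are not known exactly. Their poses are not given: they have to be found in the camera images.
- frame: Tablet chassis: flat aluminium slab, screen removed, fixed to the mat, rectangular, 130 mm along its x, 200 mm along its y, 12 mm tall. Origin at the centre of its underside, on the mat. Its x points roughly away from the robot (yaw within 0.2 rad), so its long edge nearest the robot is its -x face, 65 mm from the origin, and its short edge on the robot's left is its +y face, 100 mm from the origin; the far long edge is its +x face, 65 mm from the origin.
- straightedge_grip (a point): Straightedge: flat steel bar 160 mm long (its x), 30 mm wide (its y), 8 mm thick, about 280 g, either long face may be used; on its top, centred, an upright black grip rib 70 mm long (x), 14 mm thick (y), standing from 8 to 38 mm above the bar's underside. The point is the rib's centre, above the bar's centre, 23 mm above the underside. It lies flat on the mat at the start.
- dish_mid (a point): The wide shallow dish, always present: plain steel round pot, open at the top, sides tapering evenly, outer diameter 96 mm at the rim and 90 mm at the foot, height 24 mm, wall and floor 3 mm, about 200 g. The point is on its axis, half-way up; z along the axis towards the mouth. It stands upright at the start.
- pot_a_mid (a point): Widest pot: plain steel round pot, open at the top, sides tapering evenly, outer diameter 66 mm at the rim and 60 mm at the foot, height 34 mm, wall and floor 3 mm, about 90 g. The point is on its axis, half-way up; z along the axis towards the mouth. It stands upright at the start. It may be absent. It can be gripped across its outside just below the rim; nested in the next wider one it stands 13 mm proud of that one's rim (more where a size is absent).
- pot_b_mid (a point): Second pot: plain steel round pot, open at the top, sides tapering evenly, outer diameter 54 mm at the rim and 48 mm at the foot, height 44 mm, wall and floor 3 mm, about 80 g. The point is on its axis, half-way up; z along the axis towards the mouth. It stands upright at the start. It may be absent. It can be gripped across its outside just below the rim; nested in the next wider one it stands 13 mm proud of that one's rim (more where a size is absent).
- pot_c_mid (a point): Third pot: plain steel round pot, open at the top, sides tapering evenly, outer diameter 42 mm at the rim and 36 mm at the foot, height 54 mm, wall and floor 3 mm, about 70 g. The point is on its axis, half-way up; z along the axis towards the mouth. It stands upright at the start. It may be absent. It can be gripped across its outside just below the rim; nested in the next wider one it stands 13 mm proud of that one's rim (more where a size is absent).
- pot_d_mid (a point): Narrowest pot: plain steel round pot, open at the top, sides tapering evenly, outer diameter 30 mm at the rim and 24 mm at the foot, height 64 mm, wall and floor 3 mm, about 60 g. The point is on its axis, half-way up; z along the axis towards the mouth. It stands upright at the start. It may be absent. It can be gripped across its outside just below the rim; nested in the next wider one it stands 13 mm proud of that one's rim (more where a size is absent).
- cleaner: Bystander: white bottle, 48 mm diameter, 110 mm tall; origin at the centre of its underside.
- driver: Bystander: screwdriver lying beyond the work, about 0.2 m long; origin at its underside.
- charger: Bystander: white mains charger, about 44 x 50 x 26 mm with two prongs; origin at the centre of its underside.

How it is judged:
On the way, in this order (a step that is already met when the one before it is completed fails the run):
1. all pots present are nested upright in size order in the wide dish (horizontal distance between pot_a_mid and dish_mid below 0.016 m and z of pot_a_mid in the frame of dish_mid between 0.006 and 0.019 m and horizontal distance between pot_b_mid and dish_mid below 0.022 m and z of pot_b_mid in the frame of dish_mid between 0.011 and 0.024 m and horizontal distance between pot_c_mid and dish_mid below 0.028 m and z of pot_c_mid in the frame of dish_mid between 0.016 and 0.029 m and horizontal distance between pot_d_mid and dish_mid below 0.034 m and z of pot_d_mid in the frame of dish_mid between 0.021 and 0.034 m and horizontal distance between pot_b_mid and pot_a_mid below 0.007 m and z of pot_b_mid in the frame of pot_a_mid between 0.006 and 0.019 m and horizontal distance between pot_c_mid and pot_a_mid below 0.013 m and z of pot_c_mid in the frame of pot_a_mid between 0.011 and 0.024 m and horizontal distance between pot_d_mid and pot_a_mid below 0.019 m and z of pot_d_mid in the frame of pot_a_mid between 0.016 and 0.029 m and horizontal distance between pot_c_mid and pot_b_mid below 0.007 m and z of pot_c_mid in the frame of pot_b_mid between 0.006 and 0.019 m and horizontal distance between pot_d_mid and pot_b_mid below 0.013 m and z of pot_d_mid in the frame of pot_b_mid between 0.011 and 0.024 m and horizontal distance between pot_d_mid and pot_c_mid below 0.007 m and z of pot_d_mid in the frame of pot_c_mid between 0.006 and 0.019 m and angle between each of dish_mid, pot_a_mid, pot_b_mid, pot_c_mid, pot_d_mid's own z axis and vertical below 0.12 rad and height (world z) of dish_mid below 0.018 m), for 0.3 s.
2. the straightedge lies released and flush against the chassis's long edge nearest the robot (x of straightedge_grip in the frame of frame between -0.0825 and -0.0775 m and y of straightedge_grip in the frame of frame between -0.03 and 0.03 m and angle between the x axis of straightedge_grip and the y axis of frame, either way round below 0.022 rad and angle between straightedge_grip's own z axis and vertical below 0.05 rad and height (world z) of straightedge_grip below 0.027 m and contact force between the fingers and straightedge below 0.3 N), for 0.5 s.
3. the straightedge lies released and flush against the chassis's left short edge (y of straightedge_grip in the frame of frame between 0.1125 and 0.1175 m and x of straightedge_grip in the frame of frame between -0.03 and 0.03 m and angle between the x axis of straightedge_grip and the x axis of frame, either way round below 0.022 rad and angle between straightedge_grip's own z axis and vertical below 0.05 rad and height (world z) of straightedge_grip below 0.027 m and contact force between the fingers and straightedge below 0.3 N), for 0.5 s.
4. the straightedge lies released and flush against the chassis's far long edge (x of straightedge_grip in the frame of frame between 0.0775 and 0.0825 m and y of straightedge_grip in the frame of frame between -0.03 and 0.03 m and angle between the x axis of straightedge_grip and the y axis of frame, either way round below 0.022 rad and angle between straightedge_grip's own z axis and vertical below 0.05 rad and height (world z) of straightedge_grip below 0.027 m and contact force between the fingers and straightedge below 0.3 N), for 0.5 s.
At the end, for the whole second after the job is handed in: Every pot present stands upright on the floor of the next wider one, all in the dish on the mat; the straightedge lies flat, released, against the far long edge: within 2.5 mm of touching, parallel within 0.022 rad, centred within 30 mm (all of step 1 and all of step 4 and linear speed of straightedge below 0.01 m/s).
It fails at once if the bottle is moved more than 25 mm (distance of cleaner from where it was at the start of the episode above 0.025 m).
It fails at once if the screwdriver is moved more than 25 mm (distance of driver from where it was at the start of the episode above 0.025 m).
It fails at once if the charger is moved more than 25 mm (distance of charger from where it was at the start of the episode above 0.025 m).
Of pot_a, pot_b, pot_c, pot_d only 3 to 4 are there at a start; the rules pass over those that are not, and their reading is None.
At some moment in a run one of pot_a, pot_b, straightedge may be knocked a few centimetres aside while the robot is not near it.
It also fails if it takes over 208 s, if anything falls off the work surface, if the arm or the gripper's body presses on something with over 40 N, if the wrist force passes 120 N, or if a joint passes its speed limit or range.

## Working session

There is one attempt and no reset: what is moved stays moved. The work goes in short steps, Python scripts to look and compute and a shell command to move; the robot and the scene stay as the last step left them, time stands still between calls to the robot, and variables do not carry over. Pictures are saved under pics/ and viewed, and the job is handed in when it is done.

```bash
ls; mkdir -p pics; cat > h.py <<'E'
import numpy as np,cv2
from station import ctrl,eyes,spotter
from scipy.spatial.transform import Rotation as R
def save(p,n): cv2.imwrite('pics/'+n,p['image'][:,:,::-1])
E
python3 - <<'E'
from h import *
o=ctrl.get_obs();print(o)
for c in('scene','top'):
    p=eyes.get_image(c);save(p,c+'0.png')
    print(c,p['vertical_fov'],p['cx'],p['cy'],p['rvec'],p['tvec'])
    for n in ['frame','straightedge_grip','dish_mid','pot_a_mid','pot_b_mid','pot_c_mid','pot_d_mid','cleaner','driver','charger']:
        r=spotter.mark_of(n,p);print(n,[(np.round(d['centre'],3).tolist(),round(d['confidence'],2)) for d in r[:4]])
print(ctrl.get_obs()['t'])
E
```

```text
pics
{'t': 0.0, 'q': array([ 1.06898567e+00,  5.33752024e-02,  1.61431842e+00, -4.04607114e-05,
        1.47598688e+00, -1.19006768e-01]), 'dq': array([ 1.27813475e-03, -3.58477477e-04,  6.49418860e-04,  1.25756356e-04,
        4.29176438e-04,  8.63133749e-05]), 'effort': array([ 4.18096288e-04, -3.93678939e+01, -3.70179641e+01, -5.15756653e-06,
        6.87493608e-03, -1.58218927e-05]), 'tool_pos': array([0.233328  , 0.5795207 , 0.40343668]), 'tool_rot': array([-0.59752192, -3.08363364,  0.00314158]), 'contact_force': array([ 0.63567666, -0.03927735,  0.28958222]), 'wrist_torque': array([0.04470935, 0.00064126, 0.01390525]), 'opening': 0.08534461347918453}
scene 50.94836509636065 322.52148770805525 203.1688139927643 [ 2.08484973  0.95965939 -0.48147704] [-0.36633034 -0.24770039  1.48389121]
frame [([0.561, -0.173, -0.001], 0.88)]
straightedge_grip [([0.436, 0.052, 0.022], 0.57)]
dish_mid [([0.614, 0.293, 0.012], 0.61)]
pot_a_mid [([0.678, 0.127, 0.017], 0.6)]
pot_b_mid [([0.437, 0.365, 0.021], 0.83)]
pot_c_mid [([0.563, 0.112, 0.031], 0.83)]
pot_d_mid [([0.466, 0.242, 0.033], 0.69)]
cleaner [([0.706, -0.372, 0.001], 0.78), ([0.79, -0.006, -0.002], 0.22)]
driver [([0.786, -0.01, -0.0], 0.82)]
charger [([0.384, -0.416, -0.002], 0.6)]
top 48.74313162805572 320.3016642962296 191.5887086262544 [ 2.15227978 -2.18704401  0.08486685] [-0.00604203  0.58062587  1.26571921]
frame [([0.556, -0.173, 0.0], 0.73)]
straightedge_grip []
dish_mid []
pot_a_mid [([0.68, 0.125, 0.014], 0.95), ([0.567, 0.111, 0.028], 0.23)]
pot_b_mid [([0.439, 0.364, 0.022], 0.86)]
pot_c_mid [([0.68, 0.12, 0.016], 0.59), ([0.567, 0.109, 0.026], 0.49)]
pot_d_mid [([0.462, 0.238, 0.034], 0.56)]
cleaner [([0.703, -0.37, -0.002], 0.59)]
driver [([0.79, -0.007, 0.001], 0.65)]
charger [([0.386, -0.415, -0.001], 0.56)]
1.1
```

View images.

View pics/scene0.png

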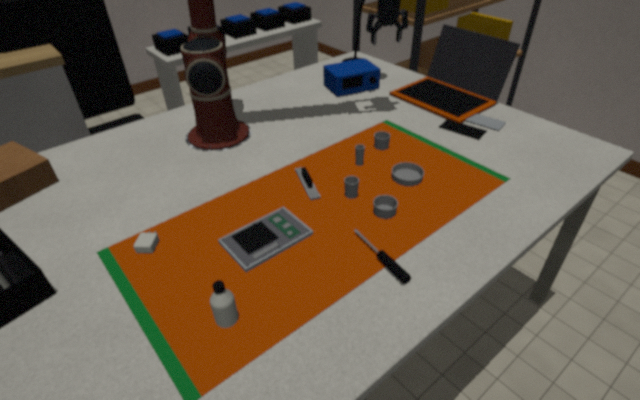

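View pics/top0.png

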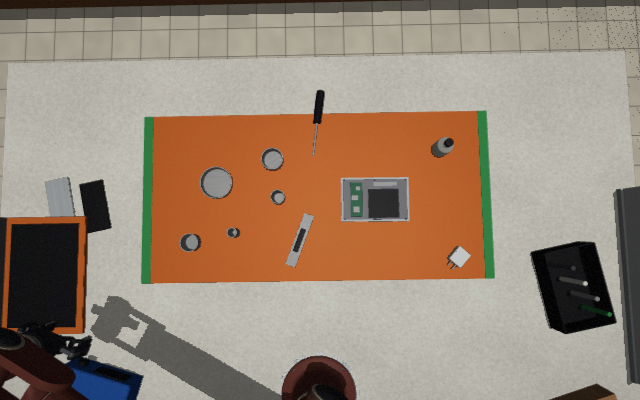

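```bash
cat >> h.py <<'E'
def pose():
    o=ctrl.get_obs();return o,np.array(o['tool_pos']),R.from_rotvec(o['tool_rot'])
def yawof(r):  # yaw of tool x axis in world
    x=r.as_matrix()[:,0];return np.arctan2(x[1],x[0])
def nav(xy=None,z=None,xaxis=None,mod=np.pi):
    """print turn & shift in tool axes (after turn). xaxis: wanted world yaw of tool x; z: TCP height"""
    o,p,r=pose();m=r.as_matrix()
    t=p.copy()
    if xy is not None:t[:2]=xy
    if z is not None:t[2]=z
    print('t',round(o['t'],2),'tcp',np.round(p*1000,1),'xyaw',round(yawof(r),4),'tilt',np.round(m[:2,2],4),'q6',round(o['q'][5],3),'open',round(o['opening']*1000,1),'F',np.round(o['contact_force'],1))
    # level correction + yaw
    yw=yawof(r) if xaxis is None else yawof(r)+((xaxis-yawof(r)+mod/2)%mod-mod/2)
    d=np.array([np.cos(yw),np.sin(yw),0]);g=R.from_matrix(np.column_stack([d,np.cross([0,0,-1],d),[0,0,-1]]))
    print(' turn(tool)',np.round((r.inv()*g).as_rotvec(),4),' shift now-axes mm',np.round(r.inv().apply(t-p)*1000,1),' after-turn mm',np.round(g.inv().apply(t-p)*1000,1))
def wcam(p,o):
    m=np.array(p['mount']);f=200/np.tan(np.radians(p['vertical_fov']/2))
    T=np.eye(4);T[:3,:3]=R.from_rotvec(o['tool_rot']).as_matrix();T[:3,3]=o['tool_pos']
    return T@m,f
def camT(p,o=None):
    f=200/np.tan(np.radians(p['vertical_fov']/2))
    if 'mount' in p: return wcam(p,o)
    T=np.eye(4);T[:3,:3]=R.from_rotvec(p['rvec']).as_matrix();T[:3,3]=np.ravel(p['tvec'])
    return np.linalg.inv(T),f
def ray(p,uv,z,o=None):
    T,f=camT(p,o);uv=np.atleast_2d(uv).astype(float)
    d=np.column_stack([(uv[:,0]-p['cx'])/f,(uv[:,1]-p['cy'])/f,np.ones(len(uv))])@T[:3,:3].T
    s=(z-T[2,3])/d[:,2];return (T[:3,3]+d*s[:,None])[:,:2]
E
python3 - <<'E'
from h import *
print(ctrl.finger_overhang)
nav([.679,.126],.4)
o=ctrl.get_obs();p=eyes.get_image('wrist');save(p,'w0.png');print(p['vertical_fov'],p['cx'],p['cy'],np.round(p['mount'],3))
E
```

```text
0.1734
t 1.1 tcp [233.5 579.7 404.7] xyaw 2.7587 tilt [0. 0.] q6 -0.119 open 85.7 F [-0.1  0.   0.6]
 turn(tool) [0. 0. 0.]  shift now-axes mm [-582.8 -254.5    4.7]  after-turn mm [-582.8 -254.5    4.7]
70.95756448841668 323.3387890789313 197.99785549707624 [[ 0.    -0.958 -0.288  0.073]
 [ 1.     0.     0.     0.001]
 [-0.    -0.288  0.958  0.031]
 [ 0.     0.     0.     1.   ]]
```

View pics/w0.png

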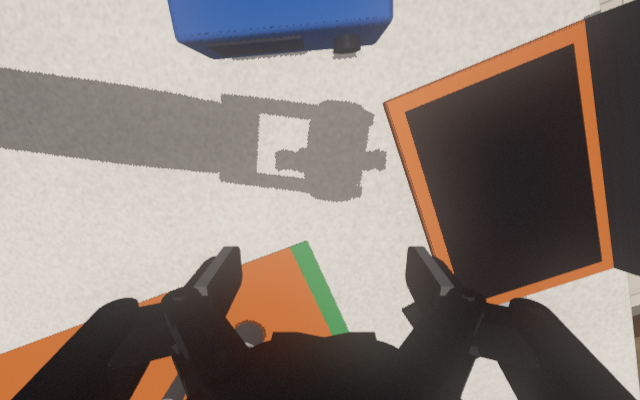

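```bash
python3 -m crank '[[0,0,0,-37,-16,0,-1],[0,0,0,-37,-16,0,-1],[0,0,0,-37,-16,0,-1],[0,0,0,-37,-16,0,-1],[0,0,0,-37,-16,0,-1],[0,0,0,-37,-16,0,-1],[0,0,0,-37,-16,0,-1],[0,0,0,-37,-16,0,-1]]' 60
python3 -m crank '[[0,0,0,-37,-16,0,-1],[0,0,0,-37,-16,0,-1],[0,0,0,-37,-16,0,-1],[0,0,0,-37,-16,0,-1],[0,0,0,-37,-16,0,-1],[0,0,0,-37,-16,0,-1],[0,0,0,-37,-16,0,-1],[0,0,0,-37,-16,0,-1]]'
cat >> h.py <<'E'
SZ=dict(dish=(.096,.024),pot_a=(.066,.034),pot_b=(.054,.044),pot_c=(.042,.054),pot_d=(.030,.064))
def pots(cam,names=('dish','pot_a','pot_b','pot_c','pot_d'),tag=None,zb=0):
    o=ctrl.get_obs();p=eyes.get_image(cam)
    if tag:save(p,tag)
    for n in names:
        r=spotter.mark_of(n+'_mid',p)
        print(cam,n,[(np.round(d['centre'],3).tolist(),round(d['confidence'],2)) for d in r[:3]])
    return p,o
E
python3 - <<'E'
from h import *
nav([.679,.126],.4)
pots('wrist',tag='w1.png')
pots('top')
E
```

```text
t: 1.82
tool_pos: [0.4632, 0.3482, 0.4049]
tool_rot: [-0.573, -3.089, -0.007]
contact_force: [0.3, 0.5, -0.5]
opening: 0.0855
t: 2.48
tool_pos: [0.6989, 0.1122, 0.4057]
tool_rot: [0.575, 3.086, 0.011]
contact_force: [-0.1, 0.5, -0.6]
opening: 0.0853
t 2.48 tcp [698.9 112.2 405.7] xyaw 2.7734 tilt [0.004  0.0063] q6 -1.15 open 85.3 F [-0.1  0.5 -0.6]
 turn(tool) [0.0073 0.0014 0.    ]  shift now-axes mm [23.5  5.7  5.7]  after-turn mm [23.5  5.7  5.7]
wrist dish [([0.612, 0.295, 0.015], 0.58)]
wrist pot_a [([0.679, 0.126, 0.018], 0.9)]
wrist pot_b []
wrist pot_c [([0.565, 0.109, 0.026], 0.68)]
wrist pot_d []
top dish [([0.617, 0.297, 0.012], 0.75)]
top pot_a [([0.679, 0.123, 0.019], 0.62)]
top pot_b []
top pot_c [([0.566, 0.11, 0.024], 0.59)]
top pot_d [([0.44, 0.364, 0.022], 0.31)]
```

View pics/w1.png

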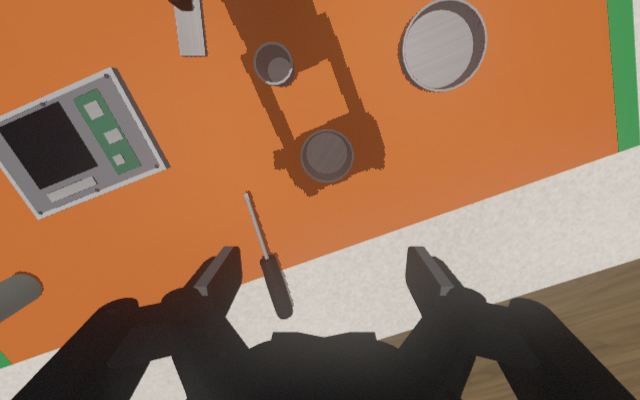

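```bash
cat >> h.py <<'E'
from scipy.optimize import least_squares
def proj(p,X,o=None):
    T,f=camT(p,o);c=(np.linalg.inv(T)@np.column_stack([X,np.ones(len(X))]).T)[:3]
    return np.column_stack([f*c[0]/c[2]+p['cx'],f*c[1]/c[2]+p['cy']])
def cen(pts):
    h=cv2.convexHull(np.float32(pts));m=cv2.moments(h);return np.array([m['m10']/m['m00'],m['m01']/m['m00']]),m['m00']
def fitpot(p,n,o=None,zb=0):
    D,H=SZ[n];rs=spotter.outline_of(n+'_mid',p);out=[]
    a=np.linspace(0,2*np.pi,60)
    for d in rs[:3]:
        reg=d['region'];
        nn,lab,st,_=cv2.connectedComponentsWithStats(reg.astype(np.uint8));
        if nn<2: continue
        k=1+np.argmax(st[1:,4]);ys,xs=np.nonzero(lab==k)
        pts=np.column_stack([xs,ys]).astype(float);q=np.vstack([pts+[e,g] for e in(-.5,.5) for g in(-.5,.5)])
        c,A=cen(q)
        def mod(v):
            X=np.vstack([np.column_stack([v[0]+r*np.cos(a),v[1]+r*np.sin(a),0*a+z]) for r,z in((D/2,H+zb),(D/2-.003,zb))])
            return cen(proj(p,X,o))
        x0=ray(p,c,zb+H/2,o)[0]
        s=least_squares(lambda v:mod(v)[0]-c,x0,x_scale=.01,diff_step=1e-3).x
        out.append((np.round(s*1000,1).tolist(),'conf',round(d['confidence'],2),'area ratio',round(A/mod(s)[1],3)))
    print(n,out)
E
python3 - <<'E'
from h import *
o=ctrl.get_obs();p=eyes.get_image('wrist')
for n in('dish','pot_a','pot_c'):fitpot(p,n,o)
p=eyes.get_image('top')
for n in('dish','pot_a','pot_b','pot_c','pot_d'):fitpot(p,n)
E
```

```text
dish []
pot_a [([680.0, 127.5], 'conf', 0.63, 'area ratio', 1.014)]
pot_c [([565.6, 110.5], 'conf', 0.94, 'area ratio', 0.975)]
dish [([608.3, 306.8], 'conf', 0.89, 'area ratio', 0.641), ([570.8, 102.0], 'conf', 0.39, 'area ratio', 0.114)]
pot_a [([695.7, 144.3], 'conf', 0.58, 'area ratio', 0.078)]
pot_b [([439.2, 364.6], 'conf', 0.74, 'area ratio', 0.932)]
pot_c [([818.8, -12.6], 'conf', 0.7, 'area ratio', 1.555), ([567.9, 99.6], 'conf', 0.42, 'area ratio', 0.525)]
pot_d []
```

```bash

python3 -m crank '[[0.0073,0.0014,0,20,5,0,-1],[0,0,0,0,0,30,-1],[0,0,0,0,0,35,-1],[0,0,0,0,0,35,-1]]' 
python3 - <<'E'
from h import *
nav([.6797,.127],.190)
E
```

```text
t: 3.92
tool_pos: [0.6844, 0.1261, 0.3169]
tool_rot: [0.572, 3.066, 0.009]
contact_force: [0.1, -0.3, 0.7]
opening: 0.0854
t 3.92 tcp [684.4 126.1 316.9] xyaw 2.7726 tilt [0.0236 0.0015] q6 -1.126 open 85.4 F [ 0.1 -0.3  0.7]
 turn(tool) [0.0099 0.0215 0.0001]  shift now-axes mm [  7.4  -2.1 126.7]  after-turn mm [  4.7  -0.9 126.9]
```

```bash

python3 -m crank '[[0.01,0.0215,0,4.7,-0.9,25,-1],[0,0,0,0,0,30,-1],[0,0,0,0,0,30,-1],[0,0,0,0,0,20,-1],[0,0,0,0,0,0,-1],[0,0,0,0,0,0,-1]]' 
python3 - <<'E'
from h import *
nav([.6797,.127],.190)
E
```

```text
t: 4.42
tool_pos: [0.6752, 0.1267, 0.1966]
tool_rot: [-0.573, -3.068, 0.009]
contact_force: [-0.4, 0.5, 1.0]
opening: 0.086
t 4.42 tcp [675.2 126.7 196.6] xyaw 2.7723 tilt [-0.0217 -0.0015] q6 -1.124 open 86.0 F [-0.4  0.5  1. ]
 turn(tool) [-0.0092 -0.0196  0.0001]  shift now-axes mm [-4.3  1.9  6.5]  after-turn mm [-4.1  1.9  6.6]
```

```bash

python3 -m crank '[[-0.0092,-0.0196,0,-4.1,1.9,6.6,-1],[0,0,0,0,0,0,-1]]' 
python3 - <<'E'
from h import *
nav([.6797,.127],.190)
E
```

```text
t: 4.58
tool_pos: [0.68, 0.1271, 0.1913]
tool_rot: [0.577, 3.088, 0.0]
contact_force: [-0.8, 0.4, -0.7]
opening: 0.0855
t 4.58 tcp [680.  127.1 191.3] xyaw 2.7722 tilt [0.0005 0.    ] q6 -1.124 open 85.5 F [-0.8  0.4 -0.7]
 turn(tool) [0.0002 0.0005 0.    ]  shift now-axes mm [ 0.3 -0.2  1.3]  after-turn mm [ 0.2 -0.2  1.3]
```

Good. Close, then lift.

```bash

python3 -m crank '[[0,0,0,0,0,1.3,-0.3],[0,0,0,0,0,0,1],[0,0,0,0,0,0,1],[0,0,0,0,0,0,1],[0,0,0,0,0,0,1],[0,0,0,0,0,0,1],[0,0,0,0,0,0,1],[0,0,0,0,0,0,1]]' 40
python3 -m crank '[[0,0,0,0,0,-20,1],[0,0,0,0,0,-35,1],[0,0,0,0,0,-30,1],[0,0,0,0,0,0,1],[0,0,0,0,0,0,1]]' 
python3 - <<'E'
from h import *
nav([.614,.295],.3)
o=ctrl.get_obs();p=eyes.get_image('wrist');save(p,'w2.png')
fitpot(p,'dish',o)
print([(np.round(d['centre'],3),d['confidence']) for d in spotter.mark_of('dish_mid',p)])
E
```

```text
t: 5.25
tool_pos: [0.6824, 0.1273, 0.1985]
tool_rot: [0.575, 3.079, 0.004]
contact_force: [-0.4, -0.1, -1.1]
opening: 0.0625
t: 5.67
tool_pos: [0.6801, 0.1271, 0.282]
tool_rot: [0.577, 3.088, 0.0]
contact_force: [-0.3, 0.1, -1.2]
opening: 0.0624
t 5.67 tcp [680.1 127.1 282. ] xyaw 2.7722 tilt [0.0005 0.0001] q6 -1.124 open 62.4 F [-0.3  0.1 -1.2]
 turn(tool) [0.0003 0.0005 0.    ]  shift now-axes mm [122.2 132.7 -18. ]  after-turn mm [122.2 132.7 -18. ]
dish [([620.4, 291.6], 'conf', 0.98, 'area ratio', 0.844)]
[(array([0.613, 0.294, 0.01 ]), 0.58)]
```

View pics/w2.png

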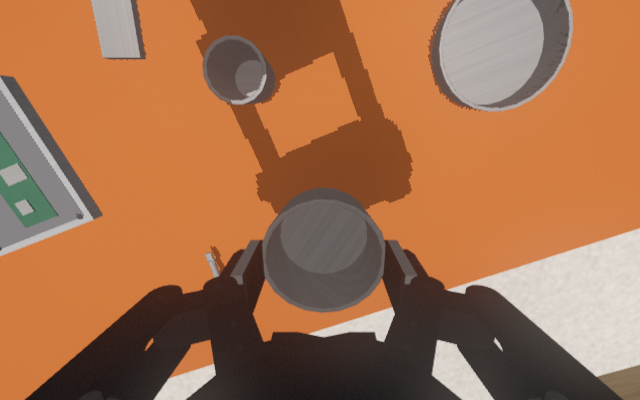

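```bash
python3 - <<'E'
import cv2
i=cv2.imread('pics/w2.png')[180:340,180:470];cv2.imwrite('pics/w2c.png',cv2.resize(cv2.convertScaleAbs(i,alpha=2),None,fx=2.7,fy=2.7))
E
```

```text
(no output)
```

View pics/w2c.png

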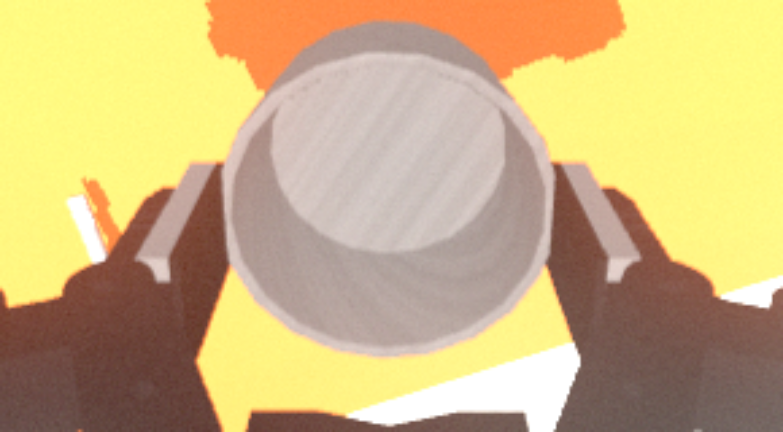

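```bash

python3 -m crank '[[0,0,0,7,33,-5,1],[0,0,0,8,33,-5,1],[0,0,0,8,33,-5,1],[0,0,0,8,33,-5,1],[0,0,0,0,0,0,1],[0,0,0,0,0,0,1]]' 
python3 - <<'E'
from h import *
nav([.614,.295],.3)
o=ctrl.get_obs();p=eyes.get_image('wrist');save(p,'w3.png')
fitpot(p,'dish',o)
print([(np.round(d['centre'],3),d['confidence']) for d in spotter.mark_of('dish_mid',p)])
E
```

```text
t: 6.32
tool_pos: [0.6971, 0.2642, 0.2865]
tool_rot: [-0.58, -3.068, 0.013]
contact_force: [-0.3, -0.6, -1.3]
opening: 0.0623
t 6.32 tcp [697.1 264.2 286.5] xyaw 2.7677 tilt [-0.0209 -0.0047] q6 -0.935 open 62.3 F [-0.3 -0.6 -1.3]
 turn(tool) [-0.012  -0.0178  0.0001]  shift now-axes mm [ 88.8  -1.8 -11.9]  after-turn mm [ 88.6  -1.7 -13.5]
dish [([613.1, 294.9], 'conf', 0.67, 'area ratio', 1.01), ([562.8, 94.1], 'conf', 0.49, 'area ratio', 0.405)]
[(array([0.615, 0.292, 0.012]), 0.9)]
```

View pics/w3.png

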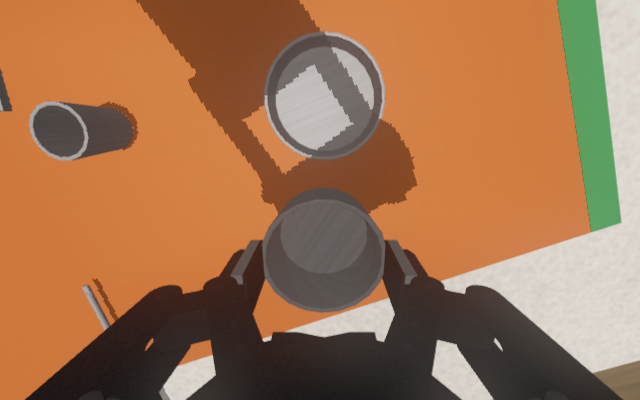

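```bash

python3 -m crank '[[-0.012,-0.0178,0,20,0,0,1],[0,0,0,25,0,0,1],[0,0,0,25,0,0,1],[0,0,0,19,0,0,1],[0,0,0,0,0,0,1],[0,0,0,0,0,0,1]]' 
python3 - <<'E'
from h import *
nav([.6131,.2949],.206)
E
```

```text
t: 6.97
tool_pos: [0.6121, 0.2871, 0.2833]
tool_rot: [-0.605, -3.08, 0.006]
contact_force: [0.3, -1.0, -0.5]
opening: 0.0626
t 6.97 tcp [612.1 287.1 283.3] xyaw 2.7538 tilt [-0.0032 -0.0031] q6 -0.854 open 62.6 F [ 0.3 -1.  -0.5]
 turn(tool) [-0.0041 -0.0018  0.    ]  shift now-axes mm [ 1.9  7.9 77.3]  after-turn mm [ 2.1  7.5 77.3]
```

```bash

python3 -m crank '[[-0.0041,-0.0018,0,2,7.5,10,1],[0,0,0,0,0,25,1],[0,0,0,0,0,25,1],[0,0,0,0,0,0,1],[0,0,0,0,0,0,1]]' 
python3 - <<'E'
from h import *
nav([.6131,.2949],.206)
E
```

```text
t: 7.38
tool_pos: [0.6175, 0.2922, 0.2217]
tool_rot: [0.614, 3.075, 0.005]
contact_force: [0.8, -0.3, -0.4]
opening: 0.0628
t 7.38 tcp [617.5 292.2 221.7] xyaw 2.7474 tilt [0.0064 0.0021] q6 -0.843 open 62.8 F [ 0.8 -0.3 -0.4]
 turn(tool) [0.0044 0.0051 0.    ]  shift now-axes mm [ 5.2  0.7 15.7]  after-turn mm [ 5.1  0.8 15.7]
```

```bash

python3 -m crank '[[0.0044,0.005,0,5.1,0.8,5,1],[0,0,0,0,0,10,1],[0,0,0,0,0,0,1],[0,0,0,0,0,0,1]]' 
python3 - <<'E'
from h import *
nav([.6131,.2949],.2015)
E
```

```text
t: 7.72
tool_pos: [0.6148, 0.2948, 0.2075]
tool_rot: [0.618, 3.078, 0.002]
contact_force: [0.3, 0.1, -0.9]
opening: 0.0625
t 7.72 tcp [614.8 294.8 207.5] xyaw 2.7455 tilt [0.0025 0.0009] q6 -0.837 open 62.5 F [ 0.3  0.1 -0.9]
 turn(tool) [0.0018 0.002  0.    ]  shift now-axes mm [ 1.6 -0.6  6. ]  after-turn mm [ 1.6 -0.6  6. ]
```

```bash

python3 -m crank '[[0.0018,0.002,0,1.6,-0.6,3,1],[0,0,0,0,0,2,1],[0,0,0,0,0,0,1]]' 
python3 -m crank '[[0,0,0,0,0,1.5,1],[0,0,0,0,0,0,1]]' 
python3 -m crank '[[0,0,0,0,0,1.5,1],[0,0,0,0,0,0,1]]'
```

```text
t: 7.97
tool_pos: [0.6136, 0.2952, 0.204]
tool_rot: [0.617, 3.078, 0.002]
contact_force: [-0.2, -0.2, -2.1]
opening: 0.0628
t: 8.13
tool_pos: [0.6137, 0.2954, 0.203]
tool_rot: [0.617, 3.077, 0.003]
contact_force: [-0.1, 0.5, -1.3]
opening: 0.0626
t: 8.3
tool_pos: [0.6139, 0.2954, 0.2019]
tool_rot: [0.617, 3.076, 0.004]
contact_force: [0.2, -0.3, -0.9]
opening: 0.0625
```

```bash

python3 -m crank '[[0,0,0,0,0,1.5,1],[0,0,0,0,0,0,1]]'
python3 -m crank '[[0,0,0,0,0,1.5,1],[0,0,0,0,0,0,1]]'
```

```text
t: 8.47
tool_pos: [0.614, 0.2955, 0.2004]
tool_rot: [0.617, 3.076, 0.004]
contact_force: [-0.4, -0.2, -1.1]
opening: 0.0624
t: 8.63
tool_pos: [0.614, 0.2954, 0.1988]
tool_rot: [0.617, 3.076, 0.004]
contact_force: [-0.1, 0.5, -1.2]
opening: 0.0627
```

```bash

python3 -m crank '[[0,0,0,0,0,1.5,1],[0,0,0,0,0,1.5,1],[0,0,0,0,0,0,1]]'
python3 -m crank '[[0,0,0,0,0,1.5,1],[0,0,0,0,0,1.5,1],[0,0,0,0,0,0,1]]'
python3 - <<'E'
from h import *
nav([.6131,.2949],.2015)
o=ctrl.get_obs();p=eyes.get_image('wrist');save(p,'w4.png')
E
```

```text
t: 8.88
tool_pos: [0.6145, 0.2956, 0.1975]
tool_rot: [0.617, 3.076, 0.004]
contact_force: [-0.0, -0.1, -1.0]
opening: 0.0623
t: 9.13
tool_pos: [0.6151, 0.296, 0.1976]
tool_rot: [0.616, 3.075, 0.004]
contact_force: [0.7, -0.3, -1.2]
opening: 0.0629
t 9.13 tcp [615.1 296.  197.6] xyaw 2.7461 tilt [0.0053 0.0013] q6 -0.835 open 62.9 F [ 0.7 -0.3 -1.2]
 turn(tool) [0.0032 0.0044 0.    ]  shift now-axes mm [ 1.4 -1.8 -4. ]  after-turn mm [ 1.4 -1.8 -3.9]
```

View pics/w4.png

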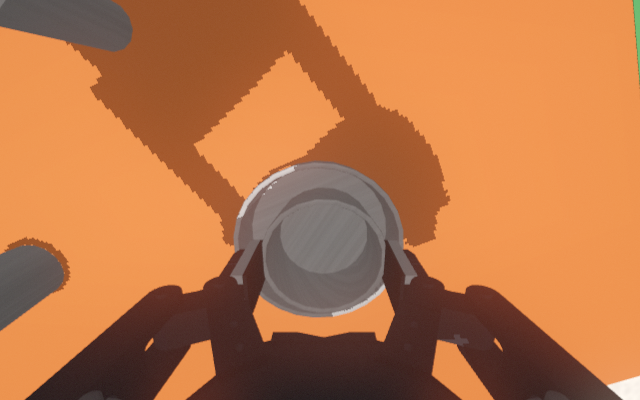

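```bash

python3 -m crank '[[0,0,0,0,0,0,-1],[0,0,0,0,0,0,-1],[0,0,0,0,0,0,-1],[0,0,0,0,0,0,-1],[0,0,0,0,0,0,-1]]'
python3 -m crank '[[0,0,0,0,0,-15,-1],[0,0,0,0,0,-30,-1],[0,0,0,0,0,-35,-1],[0,0,0,-20,0,-35,-1],[0,0,0,-35,0,0,-1],[0,0,0,0,0,0,-1],[0,0,0,0,0,0,-1]]'
python3 - <<'E'
from h import *
nav([.439,.3645],.4)
o=ctrl.get_obs();p=eyes.get_image('wrist');save(p,'w5.png')
fitpot(p,'dish',o)
fitpot(p,'pot_a',o,.003)
fitpot(p,'pot_b',o)
fitpot(p,'pot_d',o)
E
```

```text
t: 9.6
tool_pos: [0.6151, 0.2959, 0.1964]
tool_rot: [0.616, 3.075, 0.005]
contact_force: [0.3, 1.4, 0.4]
opening: 0.0855
t: 10.18
tool_pos: [0.6655, 0.2742, 0.3204]
tool_rot: [0.614, 3.077, 0.002]
contact_force: [-0.1, 0.4, 0.5]
opening: 0.0856
t 10.18 tcp [665.5 274.2 320.4] xyaw 2.7478 tilt [0.0043 0.0004] q6 -0.889 open 85.6 F [-0.1  0.4  0.5]
 turn(tool) [0.002  0.0038 0.    ]  shift now-axes mm [243.5  -3.4 -80.5]  after-turn mm [243.8  -3.5 -79.6]
dish [([612.9, 295.1], 'conf', 0.63, 'area ratio', 0.99)]
pot_a [([614.7, 297.7], 'conf', 0.88, 'area ratio', 0.99)]
pot_b []
pot_d [([491.3, 245.8], 'conf', 0.53, 'area ratio', 0.095), ([484.7, 78.7], 'conf', 0.39, 'area ratio', 1.135)]
```

View pics/w5.png

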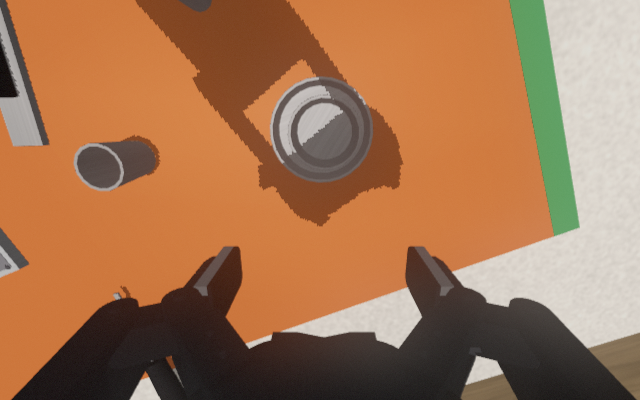

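```bash

python3 -m crank '[[0.002,0.004,0,30,0,0,-1],[0,0,0,40,0,0,-1],[0,0,0,40,0,0,-1],[0,0,0,40,0,0,-1],[0,0,0,20,0,0,-1],[0,0,0,0,0,0,-1],[0,0,0,0,0,0,-1]]'
python3 - <<'E'
from h import *
nav([.439,.3645],.4)
o=ctrl.get_obs();p=eyes.get_image('wrist');save(p,'w6.png')
fitpot(p,'pot_b',o)
fitpot(p,'pot_d',o)
fitpot(p,'pot_c',o)
E
```

```text
t: 11.02
tool_pos: [0.4947, 0.3414, 0.3082]
tool_rot: [-0.607, -3.065, 0.018]
contact_force: [0.7, -0.7, 0.4]
opening: 0.0857
t 11.02 tcp [494.7 341.4 308.2] xyaw 2.7507 tilt [-0.019  -0.0077] q6 -0.701 open 85.7 F [ 0.7 -0.7  0.4]
 turn(tool) [-0.0144 -0.0146  0.0001]  shift now-axes mm [ 61.6  -1.2 -90.9]  after-turn mm [ 60.3   0.1 -91.8]
pot_b [([438.2, 367.0], 'conf', 0.93, 'area ratio', 0.99), ([433.4, 69.8], 'conf', 0.45, 'area ratio', 1.684)]
pot_d [([465.1, 239.7], 'conf', 0.64, 'area ratio', 1.023)]
pot_c [([595.3, 93.4], 'conf', 0.52, 'area ratio', 0.039)]
```

View pics/w6.png

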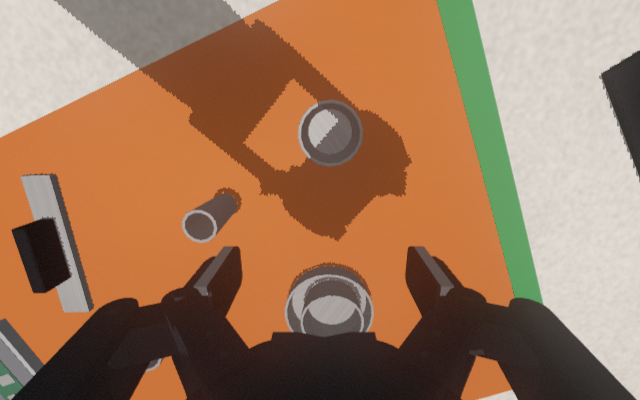

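```bash

python3 -m crank '[[-0.0144,-0.0146,0,30,0,20,-1],[0,0,0,28,0,25,-1],[0,0,0,0,0,0,-1],[0,0,0,0,0,0,-1]]'
python3 - <<'E'
from h import *
nav([.4382,.367],.204)
E
```

```text
t: 11.55
tool_pos: [0.4481, 0.3617, 0.2653]
tool_rot: [0.625, 3.071, 0.008]
contact_force: [0.1, 0.3, 0.8]
opening: 0.0855
t 11.55 tcp [448.1 361.7 265.3] xyaw 2.7398 tilt [0.0087 0.0034] q6 -0.618 open 85.5 F [0.1 0.3 0.8]
 turn(tool) [0.0065 0.0067 0.    ]  shift now-axes mm [11.6  0.6 61.2]  after-turn mm [11.2  1.  61.3]
```

```bash

python3 -m crank '[[0.0065,0.0067,0,11,1,10,-1],[0,0,0,0,0,25,-1],[0,0,0,0,0,20,-1],[0,0,0,0,0,0,-1],[0,0,0,0,0,0,-1]]'
python3 - <<'E'
from h import *
nav([.4382,.367],.204)
E
```

```text
t: 11.97
tool_pos: [0.4433, 0.3673, 0.2116]
tool_rot: [0.635, 3.072, 0.007]
contact_force: [-0.3, 0.0, 0.8]
opening: 0.0854
t 11.97 tcp [443.3 367.3 211.6] xyaw 2.734 tilt [0.0051 0.0033] q6 -0.601 open 85.4 F [-0.3  0.   0.8]
 turn(tool) [0.0051 0.0033 0.    ]  shift now-axes mm [ 4.6 -2.4  7.5]  after-turn mm [ 4.6 -2.3  7.6]
```

```bash

python3 -m crank '[[0.005,0.0033,0,4.6,-2.3,7.6,-1],[0,0,0,0,0,0,-1],[0,0,0,0,0,0,1],[0,0,0,0,0,0,1],[0,0,0,0,0,0,1],[0,0,0,0,0,0,1],[0,0,0,0,0,0,1]]'
python3 -m crank '[[0,0,0,0,0,0,1],[0,0,0,0,0,0,1],[0,0,0,0,0,0,1]]'
python3 - <<'E'
from h import *
nav([.4382,.367],.204)
E
```

```text
t: 12.55
tool_pos: [0.4408, 0.368, 0.2096]
tool_rot: [0.637, 3.07, 0.009]
contact_force: [-0.2, -0.1, -0.5]
opening: 0.0513
t: 12.8
tool_pos: [0.4407, 0.368, 0.2098]
tool_rot: [0.637, 3.07, 0.009]
contact_force: [-0.0, -0.2, -0.6]
opening: 0.0514
t 12.8 tcp [440.7 368.  209.8] xyaw 2.7323 tilt [0.0073 0.0046] q6 -0.595 open 51.4 F [-0.  -0.2 -0.6]
 turn(tool) [0.0071 0.0049 0.    ]  shift now-axes mm [ 1.9 -2.   5.8]  after-turn mm [ 1.9 -2.   5.8]
```

```bash

python3 -m crank '[[0.007,0.005,0,0,0,-15,1],[0,0,0,0,0,-30,1],[0,0,0,0,0,-30,1],[0,0,0,-30,0,-10,1],[0,0,0,-35,0,0,1],[0,0,0,-35,0,0,1],[0,0,0,0,0,0,1],[0,0,0,0,0,0,1]]'
python3 - <<'E'
from h import *
nav([.6147,.2977],.24)
o=ctrl.get_obs();p=eyes.get_image('wrist');save(p,'w7.png')
E
```

```text
t: 13.47
tool_pos: [0.534, 0.3267, 0.2956]
tool_rot: [-0.633, -3.074, 0.006]
contact_force: [0.5, -1.0, -0.6]
opening: 0.0516
t 13.47 tcp [534.  326.7 295.6] xyaw 2.7356 tilt [-0.0043 -0.0032] q6 -0.734 open 51.6 F [ 0.5 -1.  -0.6]
 turn(tool) [-0.0046 -0.0026  0.    ]  shift now-axes mm [-85.8   5.5  55.3]  after-turn mm [-85.6   5.2  55.6]
```

View pics/w7.png

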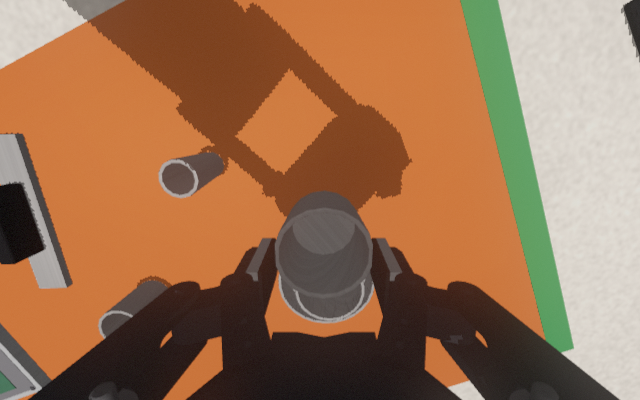

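```bash

python3 -m crank '[[-0.0046,-0.0026,0,-30,2,0,1],[0,0,0,-30,2,0,1],[0,0,0,-25,1,0,1],[0,0,0,0,0,0,1],[0,0,0,0,0,0,1]]'
python3 - <<'E'
from h import *
nav([.6147,.2977],.255)
E
```

```text
t: 13.93
tool_pos: [0.6115, 0.2995, 0.2917]
tool_rot: [-0.623, -3.073, 0.005]
contact_force: [-0.5, -1.3, -0.9]
opening: 0.0512
t 13.93 tcp [611.5 299.5 291.7] xyaw 2.7414 tilt [-0.0067 -0.0018] q6 -0.825 open 51.2 F [-0.5 -1.3 -0.9]
 turn(tool) [-0.0043 -0.0054  0.    ]  shift now-axes mm [-3.8 -0.2 36.6]  after-turn mm [-3.6 -0.4 36.7]
```

```bash

python3 -m crank '[[-0.0043,-0.0054,0,-3.6,-0.4,10,1],[0,0,0,0,0,22,1],[0,0,0,0,0,0,1],[0,0,0,0,0,0,1]]'
python3 - <<'E'
from h import *
nav([.6147,.2977],.222)
E
```

```text
t: 14.27
tool_pos: [0.611, 0.2999, 0.2571]
tool_rot: [-0.618, -3.079, -0.0]
contact_force: [1.3, 1.1, -0.4]
opening: 0.0514
t 14.27 tcp [611.  299.9 257.1] xyaw 2.7453 tilt [-0.0012  0.0003] q6 -0.828 open 51.4 F [ 1.3  1.1 -0.4]
 turn(tool) [-0.0002 -0.0012  0.    ]  shift now-axes mm [-4.3 -0.6 35.1]  after-turn mm [-4.3 -0.6 35.1]
```

```bash

python3 -m crank '[[0,0,0,-4.3,-0.6,0,1],[0,0,0,0,0,0,1],[0,0,0,0,0,15,1],[0,0,0,0,0,0,1],[0,0,0,0,0,0,1]]'
python3 - <<'E'
from h import *
nav([.6147,.2977],.222)
E
```

```text
t: 14.68
tool_pos: [0.6136, 0.299, 0.2426]
tool_rot: [0.615, 3.081, 0.002]
contact_force: [0.2, -0.0, 0.1]
opening: 0.0512
t 14.68 tcp [613.6 299.  242.6] xyaw 2.7478 tilt [0.0004 0.0011] q6 -0.833 open 51.2 F [ 0.2 -0.   0.1]
 turn(tool) [ 0.0012 -0.     -0.    ]  shift now-axes mm [-1.5 -0.8 20.6]  after-turn mm [-1.5 -0.7 20.6]
```

```bash

python3 -m crank '[[0,0,0,-1.5,-0.8,0,1],[0,0,0,0,0,0,1],[0,0,0,0,0,15,1],[0,0,0,0,0,0,1],[0,0,0,0,0,4,1],[0,0,0,0,0,0,1]]'
python3 -m crank '[[0,0,0,0,0,3,1],[0,0,0,0,0,0,1]]'
python3 -m crank '[[0,0,0,0,0,3,1],[0,0,0,0,0,0,1]]'
python3 -m crank '[[0,0,0,0,0,3,1],[0,0,0,0,0,0,1]]'
```

```text
t: 15.18
tool_pos: [0.615, 0.2974, 0.2219]
tool_rot: [0.615, 3.08, 0.002]
contact_force: [0.2, -1.4, -1.4]
opening: 0.0518
t: 15.35
tool_pos: [0.6149, 0.2973, 0.2181]
tool_rot: [-0.615, -3.081, -0.001]
contact_force: [-0.2, -0.5, -1.6]
opening: 0.0516
t: 15.52
tool_pos: [0.615, 0.2974, 0.2149]
tool_rot: [0.615, 3.081, 0.002]
contact_force: [0.0, 0.0, -0.5]
opening: 0.0515
t: 15.68
tool_pos: [0.6159, 0.2978, 0.2153]
tool_rot: [0.614, 3.079, 0.003]
contact_force: [0.6, 0.4, -0.6]
opening: 0.0512
```

```bash

python3 -m crank '[[0,0,0,0,0,0,-1],[0,0,0,0,0,0,-1],[0,0,0,0,0,0,-1],[0,0,0,0,0,0,-1],[0,0,0,0,0,0,-1],[0,0,0,0,0,-15,-1],[0,0,0,0,0,-35,-1],[0,0,0,0,0,-35,-1]]'
python3 -m crank '[[0,0,0,-20,0,-30,-1],[0,0,0,-35,0,0,-1],[0,0,0,-20,0,0,-1],[0,0,0,0,0,0,-1],[0,0,0,0,0,0,-1]]'
python3 - <<'E'
from h import *
nav([.5656,.1105],.4)
o=ctrl.get_obs();p=eyes.get_image('wrist');save(p,'w8.png')
fitpot(p,'dish',o)
fitpot(p,'pot_a',o,.003)
fitpot(p,'pot_b',o,.006)
fitpot(p,'pot_c',o)
E
```

```text
t: 16.35
tool_pos: [0.613, 0.2966, 0.2934]
tool_rot: [-0.612, -3.068, 0.011]
contact_force: [0.5, -0.0, 0.2]
opening: 0.0854
t: 16.77
tool_pos: [0.686, 0.2685, 0.3431]
tool_rot: [0.61, 3.076, 0.005]
contact_force: [0.4, -0.5, -1.0]
opening: 0.0854
t 16.77 tcp [686.  268.5 343.1] xyaw 2.75 tilt [0.0058 0.002 ] q6 -0.907 open 85.4 F [ 0.4 -0.5 -1. ]
 turn(tool) [0.0041 0.0045 0.    ]  shift now-axes mm [  50.7 -191.7  -57.9]  after-turn mm [  51.  -192.   -56.9]
dish [([613.2, 295.2], 'conf', 0.57, 'area ratio', 0.987)]
pot_a [([614.8, 297.6], 'conf', 0.6, 'area ratio', 0.991), ([474.9, 58.4], 'conf', 0.49, 'area ratio', 0.738)]
pot_b [([615.1, 299.7], 'conf', 0.57, 'area ratio', 1.003)]
pot_c [([566.1, 110.4], 'conf', 0.61, 'area ratio', 0.976)]
```

View pics/w8.png

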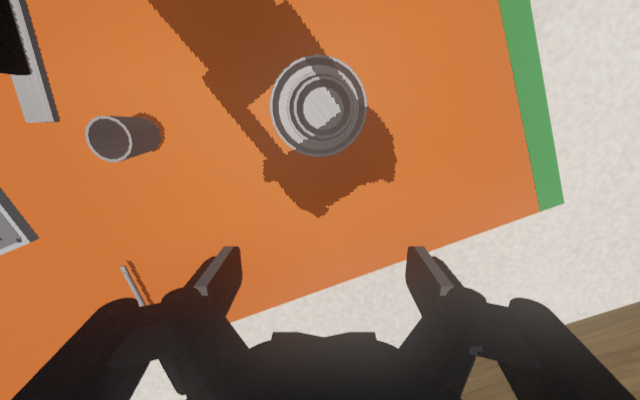

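```bash

python3 -m crank '[[0.004,0.0045,0,10,-38,0,-1],[0,0,0,10,-38,0,-1],[0,0,0,10,-38,0,-1],[0,0,0,10,-38,0,-1],[0,0,0,5,-25,0,-1],[0,0,0,0,0,0,-1],[0,0,0,0,0,0,-1]]'
python3 - <<'E'
from h import *
nav([.566,.1105],.213)
E
```

```text
t: 17.6
tool_pos: [0.5657, 0.1218, 0.3314]
tool_rot: [-0.592, -3.068, 0.009]
contact_force: [0.7, 0.1, 0.0]
opening: 0.0859
t 17.6 tcp [565.7 121.8 331.4] xyaw 2.7604 tilt [-0.0178 -0.0025] q6 -1.106 open 85.9 F [0.7 0.1 0. ]
 turn(tool) [-0.0089 -0.0157  0.0001]  shift now-axes mm [ -6.4  -9.3 118.4]  after-turn mm [ -4.5 -10.3 118.4]
```

```bash

python3 -m crank '[[-0.009,-0.0157,0,-4.5,-10.3,0,-1],[0,0,0,0,0,0,-1],[0,0,0,0,0,30,-1],[0,0,0,0,0,35,-1],[0,0,0,0,0,25,-1],[0,0,0,0,0,0,-1],[0,0,0,0,0,0,-1]]'
python3 - <<'E'
from h import *
nav([.566,.1105],.213)
o=ctrl.get_obs();p=eyes.get_image('wrist');save(p,'w9.png')
E
```

```text
t: 18.18
tool_pos: [0.5702, 0.1139, 0.2419]
tool_rot: [0.585, 3.076, 0.007]
contact_force: [0.1, 0.3, 0.2]
opening: 0.0855
t 18.18 tcp [570.2 113.9 241.9] xyaw 2.766 tilt [0.011  0.0025] q6 -1.127 open 85.5 F [0.1 0.3 0.2]
 turn(tool) [0.0063 0.0093 0.    ]  shift now-axes mm [ 2.9 -4.9 28.9]  after-turn mm [ 2.6 -4.7 28.9]
```

View pics/w9.png

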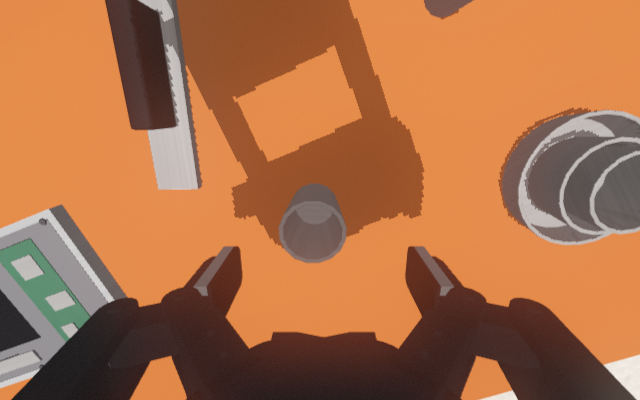

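```bash

python3 -m crank '[[0.006,0.009,0,2.6,-4.7,0,-1],[0,0,0,0,0,0,-1],[0,0,0,0,0,27,-1],[0,0,0,0,0,0,-1],[0,0,0,0,0,0,-1]]'
python3 - <<'E'
from h import *
nav([.566,.1105],.213)
E
```

```text
t: 18.65
tool_pos: [0.5696, 0.1111, 0.2239]
tool_rot: [0.582, 3.074, 0.005]
contact_force: [0.4, 0.7, 1.1]
opening: 0.0854
t 18.65 tcp [569.6 111.1 223.9] xyaw 2.7672 tilt [0.0133 0.001 ] q6 -1.132 open 85.4 F [0.4 0.7 1.1]
 turn(tool) [0.0058 0.012  0.    ]  shift now-axes mm [ 3.3 -1.9 10.9]  after-turn mm [ 3.1 -1.9 10.9]
```

```bash

python3 -m crank '[[0.006,0.012,0,3.1,-1.9,6,-1],[0,0,0,0,0,0,-1],[0,0,0,0,0,5,-1],[0,0,0,0,0,0,-1]]'
python3 - <<'E'
from h import *
nav([.566,.1105],.213)
E
python3 -m crank '[[0,0,0,0,0,0,1],[0,0,0,0,0,0,1],[0,0,0,0,0,0,1],[0,0,0,0,0,0,1],[0,0,0,0,0,0,1],[0,0,0,0,0,0,1],[0,0,0,0,0,0,1],[0,0,0,0,0,0,1]]'
python3 - <<'E'
from h import *
nav([.566,.1105],.213)
E
```

```text
t: 18.98
tool_pos: [0.5673, 0.1105, 0.2172]
tool_rot: [0.584, 3.082, 0.002]
contact_force: [0.4, 0.4, -0.6]
opening: 0.0855
t 18.98 tcp [567.3 110.5 217.2] xyaw 2.7672 tilt [0.0052 0.0001] q6 -1.133 open 85.5 F [ 0.4  0.4 -0.6]
 turn(tool) [0.0021 0.0048 0.    ]  shift now-axes mm [ 1.2 -0.5  4.2]  after-turn mm [ 1.2 -0.5  4.2]
t: 19.65
tool_pos: [0.5679, 0.1104, 0.2187]
tool_rot: [0.583, 3.08, 0.002]
contact_force: [0.3, 0.2, 0.2]
opening: 0.0393
t 19.65 tcp [567.9 110.4 218.7] xyaw 2.7672 tilt [ 0.0074 -0.    ] q6 -1.133 open 39.3 F [0.3 0.2 0.2]
 turn(tool) [0.0027 0.0069 0.    ]  shift now-axes mm [ 1.9 -0.6  5.7]  after-turn mm [ 1.8 -0.6  5.7]
```

```bash

python3 -m crank '[[0.0027,0.007,0,0,0,-15,1],[0,0,0,0,0,-35,1],[0,0,0,0,0,-35,1],[0,0,0,0,0,-20,1],[0,0,0,0,0,0,1],[0,0,0,0,0,0,1]]'
python3 - <<'E'
from h import *
nav([.6151,.2997],.31)
o=ctrl.get_obs();p=eyes.get_image('wrist');save(p,'w10.png')
E
```

```text
t: 20.15
tool_pos: [0.5661, 0.1104, 0.3228]
tool_rot: [-0.583, -3.077, 0.003]
contact_force: [-1.0, -0.2, -1.5]
opening: 0.039
t 20.15 tcp [566.1 110.4 322.8] xyaw 2.7672 tilt [-0.0101 -0.0001] q6 -1.133 open 39.0 F [-1.  -0.2 -1.5]
 turn(tool) [-0.0038 -0.0094  0.    ]  shift now-axes mm [ 23.5 194.1  12.3]  after-turn mm [ 23.6 194.1  12.8]
```

View pics/w10.png

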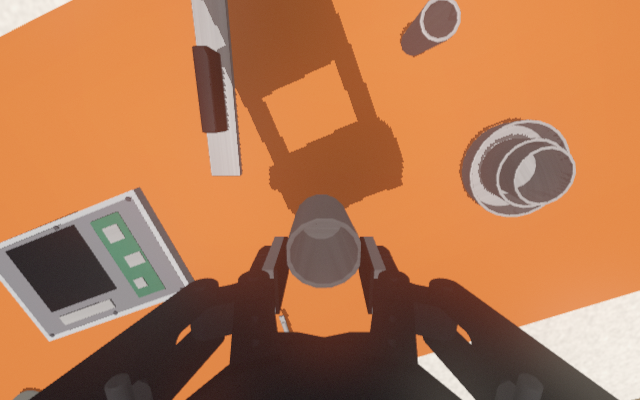

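```bash

python3 -m crank '[[-0.004,-0.0094,0,5,38,0,1],[0,0,0,5,38,0,1],[0,0,0,5,38,0,1],[0,0,0,4,38,0,1],[0,0,0,4,35,0,1],[0,0,0,0,0,0,1],[0,0,0,0,0,0,1]]'
python3 - <<'E'
from h import *
nav([.6151,.2997],.31)
E
```

```text
t: 20.78
tool_pos: [0.6121, 0.2983, 0.303]
tool_rot: [-0.589, -3.066, 0.017]
contact_force: [0.7, 0.2, -1.1]
opening: 0.0391
t 20.78 tcp [612.1 298.3 303. ] xyaw 2.7619 tilt [-0.0213 -0.0069] q6 -0.847 open 39.1 F [ 0.7  0.2 -1.1]
 turn(tool) [-0.0143 -0.0172  0.0001]  shift now-axes mm [-2.1  2.4 -7. ]  after-turn mm [-2.2  2.5 -7. ]
```

```bash

python3 -m crank '[[-0.0143,-0.0172,0,-2.2,2.5,0,1],[0,0,0,0,0,0,1],[0,0,0,0,0,12,1],[0,0,0,0,0,0,1],[0,0,0,0,0,0,1]]'
python3 - <<'E'
from h import *
nav([.6151,.2997],.265)
E
```

```text
t: 21.2
tool_pos: [0.6137, 0.2966, 0.283]
tool_rot: [-0.596, -3.078, 0.007]
contact_force: [0.4, 0.4, -0.2]
opening: 0.0388
t 21.2 tcp [613.7 296.6 283. ] xyaw 2.7593 tilt [-0.007  -0.0032] q6 -0.847 open 38.8 F [ 0.4  0.4 -0.2]
 turn(tool) [-0.0056 -0.0053  0.    ]  shift now-axes mm [-0.3  3.5 18. ]  after-turn mm [-0.2  3.4 18. ]
```

```bash

python3 -m crank '[[-0.0056,-0.0053,0,-0.2,3.4,0,1],[0,0,0,0,0,0,1],[0,0,0,0,0,8,1],[0,0,0,0,0,0,1],[0,0,0,0,0,0,1]]'
python3 - <<'E'
from h import *
nav([.6151,.2997],.265)
E
```

```text
t: 21.62
tool_pos: [0.6155, 0.2979, 0.2747]
tool_rot: [0.601, 3.082, 0.001]
contact_force: [0.9, -0.1, -0.2]
opening: 0.0393
t 21.62 tcp [615.5 297.9 274.7] xyaw 2.7565 tilt [0.0016 0.0004] q6 -0.844 open 39.3 F [ 0.9 -0.1 -0.2]
 turn(tool) [0.001  0.0013 0.    ]  shift now-axes mm [1.1 1.5 9.7]  after-turn mm [1.1 1.5 9.7]
```

```bash

python3 -m crank '[[0,0,0,1,1.6,0,1],[0,0,0,0,0,0,1],[0,0,0,0,0,12,1],[0,0,0,0,0,12,1],[0,0,0,0,0,0,1],[0,0,0,0,0,0,1]]'
python3 - <<'E'
from h import *
nav([.6151,.2997],.2277)
E
```

```text
t: 22.12
tool_pos: [0.6152, 0.3003, 0.2486]
tool_rot: [0.6, 3.082, 0.002]
contact_force: [0.3, 0.6, -1.3]
opening: 0.039
t 22.12 tcp [615.2 300.3 248.6] xyaw 2.7569 tilt [0.0024 0.0008] q6 -0.841 open 39.0 F [ 0.3  0.6 -1.3]
 turn(tool) [0.0016 0.0019 0.    ]  shift now-axes mm [-0.  -0.6 20.9]  after-turn mm [-0.1 -0.6 20.9]
```

```bash

python3 -m crank '[[0,0,0,0,-0.6,8,1],[0,0,0,0,0,8,1],[0,0,0,0,0,0,1],[0,0,0,0,0,3,1],[0,0,0,0,0,0,1]]'
python3 -m crank '[[0,0,0,0,0,2.5,1],[0,0,0,0,0,0,1]]'
python3 -m crank '[[0,0,0,0,0,2.5,1],[0,0,0,0,0,0,1]]'
python3 -m crank '[[0,0,0,0,0,2.5,1],[0,0,0,0,0,0,1]]'
```

```text
t: 22.53
tool_pos: [0.6155, 0.2997, 0.228]
tool_rot: [0.6, 3.081, 0.002]
contact_force: [-0.1, 0.2, -1.0]
opening: 0.0389
t: 22.7
tool_pos: [0.6165, 0.2998, 0.2285]
tool_rot: [0.599, 3.078, 0.003]
contact_force: [0.7, 0.8, -0.5]
opening: 0.0389
t: 22.87
tool_pos: [0.6174, 0.2999, 0.228]
tool_rot: [0.599, 3.075, 0.005]
contact_force: [-0.4, 0.1, -0.3]
opening: 0.0384
t: 23.03
tool_pos: [0.6182, 0.2999, 0.228]
tool_rot: [0.598, 3.073, 0.005]
contact_force: [-1.2, 0.1, -0.1]
opening: 0.039
```

```bash

python3 -m crank '[[0,0,0,0,0,0,-1],[0,0,0,0,0,0,-1],[0,0,0,0,0,0,-1],[0,0,0,0,0,0,-1],[0,0,0,0,0,0,-1],[0,0,0,0,0,-15,-1],[0,0,0,0,0,-35,-1],[0,0,0,0,0,-35,-1]]'
python3 -m crank '[[0,0,0,-20,-30,-15,-1],[0,0,0,-30,-30,0,-1],[0,0,0,-10,-10,0,-1],[0,0,0,0,0,0,-1],[0,0,0,0,0,0,-1]]'
python3 - <<'E'
from h import *
nav([.465,.2397],.4)
o=ctrl.get_obs();p=eyes.get_image('wrist');save(p,'w11.png')
fitpot(p,'dish',o)
fitpot(p,'pot_a',o,.003)
fitpot(p,'pot_b',o,.006)
fitpot(p,'pot_c',o,.009)
fitpot(p,'pot_d',o)
E
```

```text
t: 23.7
tool_pos: [0.6135, 0.2987, 0.3017]
tool_rot: [-0.598, -3.074, 0.013]
contact_force: [1.6, -0.1, 1.2]
opening: 0.0854
t: 24.12
tool_pos: [0.646, 0.211, 0.3357]
tool_rot: [0.593, 3.074, 0.004]
contact_force: [-0.3, 0.3, 0.1]
opening: 0.0856
t 24.12 tcp [646.  211.  335.7] xyaw 2.7604 tilt [0.0108 0.0005] q6 -0.983 open 85.6 F [-0.3  0.3  0.1]
 turn(tool) [0.0045 0.0098 0.    ]  shift now-axes mm [178.  -40.4 -66.2]  after-turn mm [178.7 -40.7 -64.3]
dish [([612.7, 295.2], 'conf', 0.86, 'area ratio', 0.997)]
pot_a [([611.8, 292.6], 'conf', 0.87, 'area ratio', 0.801)]
pot_b [([613.9, 296.7], 'conf', 0.89, 'area ratio', 0.867)]
pot_c [([617.1, 299.8], 'conf', 0.79, 'area ratio', 0.987)]
pot_d []
```

View pics/w11.png

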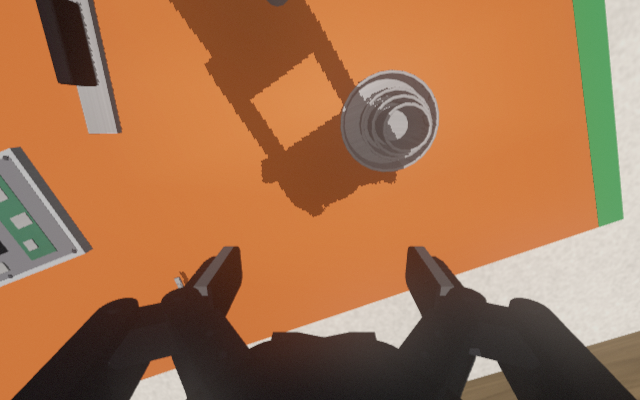

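```bash

python3 -m crank '[[0.0045,0.01,0,36,-15,0,-1],[0,0,0,36,-15,0,-1],[0,0,0,36,-10,0,-1],[0,0,0,0,0,0,-1],[0,0,0,0,0,0,-1]]'
python3 - <<'E'
from h import *
nav([.465,.2397],.4)
o=ctrl.get_obs();p=eyes.get_image('wrist');save(p,'w12.png')
fitpot(p,'pot_d',o)
E
```

```text
t: 24.83
tool_pos: [0.5236, 0.2179, 0.3244]
tool_rot: [-0.581, -3.071, 0.011]
contact_force: [0.2, 0.8, 0.2]
opening: 0.0854
t 24.83 tcp [523.6 217.9 324.4] xyaw 2.7676 tilt [-0.0172 -0.0038] q6 -0.934 open 85.4 F [0.2 0.8 0.2]
 turn(tool) [-0.0098 -0.0146  0.0001]  shift now-axes mm [ 63.6  -1.8 -74.7]  after-turn mm [ 62.5  -1.1 -75.6]
pot_d [([465.4, 239.4], 'conf', 0.84, 'area ratio', 1.056)]
```

View pics/w12.png

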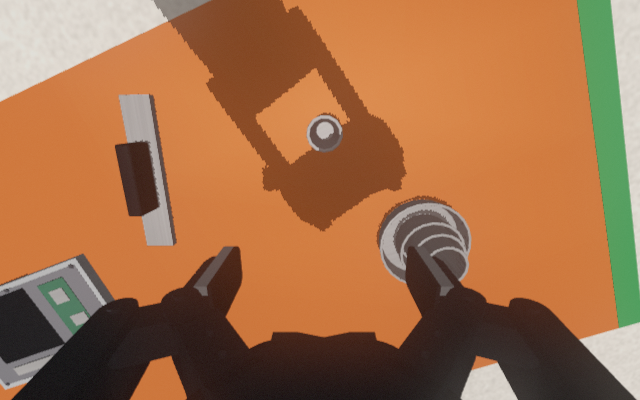

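```bash

python3 -m crank '[[-0.01,-0.0146,0,30,0,0,-1],[0,0,0,33,-1,0,-1],[0,0,0,0,0,0,-1],[0,0,0,0,0,20,-1],[0,0,0,0,0,30,-1],[0,0,0,0,0,0,-1],[0,0,0,0,0,0,-1]]'
python3 - <<'E'
from h import *
nav([.4652,.2396],.228)
E
```

```text
t: 25.52
tool_pos: [0.4737, 0.2426, 0.2802]
tool_rot: [0.585, 3.073, 0.01]
contact_force: [1.2, 0.0, 0.5]
opening: 0.0855
t 25.52 tcp [473.7 242.6 280.2] xyaw 2.7654 tilt [0.014  0.0042] q6 -0.861 open 85.5 F [1.2 0.  0.5]
 turn(tool) [0.009  0.0115 0.0001]  shift now-axes mm [ 7.4 -6.4 52. ]  after-turn mm [ 6.8 -5.9 52.2]
```

```bash

python3 -m crank '[[0.009,0.0115,0,6.8,-5.9,0,-1],[0,0,0,0,0,0,-1],[0,0,0,0,0,20,-1],[0,0,0,0,0,20,-1],[0,0,0,0,0,0,-1],[0,0,0,0,0,0,-1]]'
python3 - <<'E'
from h import *
nav([.4652,.2396],.228)
E
```

```text
t: 26.02
tool_pos: [0.4702, 0.2399, 0.249]
tool_rot: [0.588, 3.075, 0.009]
contact_force: [0.3, 0.8, 1.0]
opening: 0.0857
t 26.02 tcp [470.2 239.9 249. ] xyaw 2.7635 tilt [0.0117 0.0037] q6 -0.862 open 85.7 F [0.3 0.8 1. ]
 turn(tool) [0.0078 0.0095 0.    ]  shift now-axes mm [ 4.8 -2.3 20.9]  after-turn mm [ 4.6 -2.1 21. ]
```

```bash

python3 -m crank '[[0.008,0.0095,0,4.6,-2.1,0,-1],[0,0,0,0,0,0,-1],[0.002,0.004,0,2,0,20,-1],[0,0,0,0,0,0,-1],[0,0,0,0,0,0,-1]]'
python3 - <<'E'
from h import *
nav([.4652,.2396],.228)
E
```

```text
t: 26.43
tool_pos: [0.4655, 0.2412, 0.2367]
tool_rot: [0.59, 3.081, 0.006]
contact_force: [0.1, -0.2, 0.6]
opening: 0.0856
t 26.43 tcp [465.5 241.2 236.7] xyaw 2.7635 tilt [0.0048 0.0027] q6 -0.857 open 85.6 F [ 0.1 -0.2  0.6]
 turn(tool) [0.0043 0.0035 0.    ]  shift now-axes mm [-0.3 -1.6  8.7]  after-turn mm [-0.3 -1.6  8.7]
```

```bash

python3 -m crank '[[0.004,0.0035,0,-0.3,-1.6,9,-1],[0,0,0,0,0,2,-1],[0,0,0,0,0,0,1],[0,0,0,0,0,0,1],[0,0,0,0,0,0,1],[0,0,0,0,0,0,1],[0,0,0,0,0,0,1],[0,0,0,0,0,0,1]]'
python3 -m crank '[[0,0,0,0,0,0,1],[0,0,0,0,0,0,1],[0,0,0,0,0,0,1],[0,0,0,0,0,0,1]]'
python3 - <<'E'
from h import *
nav([.4652,.2396],.228)
E
```

```text
t: 27.1
tool_pos: [0.4667, 0.2398, 0.2291]
tool_rot: [0.589, 3.081, 0.004]
contact_force: [0.1, 0.6, -0.9]
opening: 0.0276
t: 27.43
tool_pos: [0.4666, 0.2398, 0.2289]
tool_rot: [0.589, 3.081, 0.004]
contact_force: [-0.0, 0.1, 0.8]
opening: 0.0277
t 27.43 tcp [466.6 239.8 228.9] xyaw 2.7636 tilt [0.0048 0.0015] q6 -0.86 open 27.7 F [-0.   0.1  0.8]
 turn(tool) [0.0031 0.004  0.    ]  shift now-axes mm [ 1.2 -0.7  0.9]  after-turn mm [ 1.2 -0.7  0.9]
```

```bash

python3 -m crank '[[0.003,0.004,0,0,0,-15,1],[0,0,0,0,0,-35,1],[0,0,0,0,0,-35,1],[0,0,0,0,0,-25,1],[0,0,0,0,0,0,1],[0,0,0,0,0,0,1]]'
python3 - <<'E'
from h import *
nav([.617,.2998],.33)
E
```

```text
t: 27.93
tool_pos: [0.4652, 0.2393, 0.3397]
tool_rot: [-0.589, -3.078, 0.006]
contact_force: [-0.3, 0.2, -1.7]
opening: 0.0275
t 27.93 tcp [465.2 239.3 339.7] xyaw 2.7635 tilt [-0.0083 -0.0025] q6 -0.86 open 27.5 F [-0.3  0.2 -1.7]
 turn(tool) [-0.0054 -0.0068  0.    ]  shift now-axes mm [-118.9  112.3    8.2]  after-turn mm [-118.8  112.2    9.7]
```

```bash

python3 -m crank '[[-0.005,-0.007,0,-26,25,0,1],[0,0,0,-26,25,0,1],[0,0,0,-26,25,0,1],[0,0,0,-26,25,0,1],[0,0,0,-8,8,0,1],[0,0,0,0,0,0,1],[0,0,0,0,0,0,1]]'
python3 - <<'E'
from h import *
nav([.617,.2998],.33)
o=ctrl.get_obs();p=eyes.get_image('wrist');save(p,'w13.png')
E
```

```text
t: 28.52
tool_pos: [0.6104, 0.2994, 0.3229]
tool_rot: [-0.587, -3.07, 0.016]
contact_force: [-0.4, 0.4, 0.0]
opening: 0.0276
t 28.52 tcp [610.4 299.4 322.9] xyaw 2.7636 tilt [-0.0176 -0.0068] q6 -0.846 open 27.6 F [-0.4  0.4  0. ]
 turn(tool) [-0.0128 -0.0139  0.0001]  shift now-axes mm [-5.9  2.7 -7.2]  after-turn mm [-6.   2.8 -7.1]
```

View pics/w13.png

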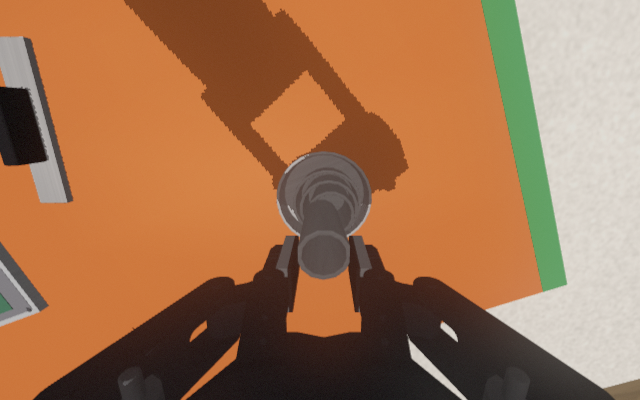

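```bash

python3 -m crank '[[-0.0128,-0.0139,0,-6,2.8,0,1],[0,0,0,0,0,0,1],[0,0,0,0,0,8,1],[0,0,0,0,0,0,1],[0,0,0,0,0,0,1]]'
python3 - <<'E'
from h import *
nav([.617,.2998],.30)
E
```

```text
t: 28.98
tool_pos: [0.6135, 0.2984, 0.3122]
tool_rot: [-0.59, -3.084, 0.002]
contact_force: [0.0, 0.3, -0.9]
opening: 0.0276
t 28.98 tcp [613.5 298.4 312.2] xyaw 2.7638 tilt [-0.0021 -0.0008] q6 -0.849 open 27.6 F [ 0.   0.3 -0.9]
 turn(tool) [-0.0015 -0.0016  0.    ]  shift now-axes mm [-2.7  2.6 12.1]  after-turn mm [-2.7  2.6 12.2]
```

```bash

python3 -m crank '[[-0.0015,-0.0016,0,-3,2.8,0,1],[0,0,0,0,0,0,1],[0,0,0,0,0,8,1],[0,0,0,0,0,0,1],[0,0,0,0,0,0,1]]'
python3 - <<'E'
from h import *
nav([.617,.2998],.30)
E
```

```text
t: 29.4
tool_pos: [0.6172, 0.3, 0.3043]
tool_rot: [0.589, 3.085, 0.001]
contact_force: [0.9, 0.7, -0.1]
opening: 0.0274
t 29.4 tcp [617.2 300.  304.3] xyaw 2.764 tilt [0.0014 0.0005] q6 -0.849 open 27.4 F [ 0.9  0.7 -0.1]
 turn(tool) [0.001  0.0011 0.    ]  shift now-axes mm [ 0.1 -0.2  4.3]  after-turn mm [ 0.1 -0.2  4.3]
```

Aligned; descend to just above landing.

```bash

python3 -m crank '[[0,0,0,0,0,12,1],[0,0,0,0,0,12,1],[0,0,0,0,0,0,1],[0,0,0,0,0,0,1]]'
python3 - <<'E'
from h import *
nav([.617,.2998],.241)
E
```

```text
t: 29.73
tool_pos: [0.6171, 0.2999, 0.2772]
tool_rot: [0.589, 3.085, 0.001]
contact_force: [0.6, 0.1, -1.2]
opening: 0.0272
t 29.73 tcp [617.1 299.9 277.2] xyaw 2.764 tilt [0.0007 0.0002] q6 -0.849 open 27.2 F [ 0.6  0.1 -1.2]
 turn(tool) [0.0005 0.0005 0.    ]  shift now-axes mm [ 0.1 -0.2 36.2]  after-turn mm [ 0.1 -0.1 36.2]
```

```bash

python3 -m crank '[[0,0,0,0,0,12,1],[0,0,0,0,0,12,1],[0,0,0,0,0,5,1],[0,0,0,0,0,0,1],[0,0,0,0,0,2,1],[0,0,0,0,0,0,1]]'
python3 -m crank '[[0,0,0,0,0,2.5,1],[0,0,0,0,0,0,1]]'
python3 -m crank '[[0,0,0,0,0,2.5,1],[0,0,0,0,0,0,1]]'
```

```text
t: 30.23
tool_pos: [0.6169, 0.2998, 0.2412]
tool_rot: [-0.59, -3.085, 0.001]
contact_force: [0.4, 0.5, -1.0]
opening: 0.0278
t: 30.4
tool_pos: [0.618, 0.3, 0.2419]
tool_rot: [0.589, 3.083, 0.001]
contact_force: [-0.3, -0.1, -1.1]
opening: 0.027
t: 30.57
tool_pos: [0.6188, 0.3001, 0.2413]
tool_rot: [0.588, 3.08, 0.003]
contact_force: [0.6, 0.4, 0.0]
opening: 0.0273
```

Landed. Release, retreat and look; also measure the chassis and straightedge from the same pass.

```bash

python3 -m crank '[[0,0,0,0,0,0,-1],[0,0,0,0,0,0,-1],[0,0,0,0,0,0,-1],[0,0,0,0,0,0,-1],[0,0,0,0,0,0,-1],[0,0,0,0,0,0,-1],[0,0,0,0,0,-20,-1],[0,0,0,0,0,-35,-1]]'
python3 -m crank '[[0,0,0,0,0,-35,-1],[0,0,0,-20,-35,0,-1],[0,0,0,-20,-35,0,-1],[0,0,0,-10,-30,0,-1],[0,0,0,0,0,0,-1],[0,0,0,0,0,0,-1]]'
python3 - <<'E'
from h import *
nav([.45,.06],.4)
o=ctrl.get_obs();p=eyes.get_image('wrist');save(p,'w14.png')
for i,n in enumerate(('dish','pot_a','pot_b','pot_c','pot_d')):fitpot(p,n,o,.003*i)
E
```

```text
t: 31.23
tool_pos: [0.6152, 0.299, 0.2859]
tool_rot: [-0.588, -3.075, 0.011]
contact_force: [0.5, 0.9, 1.0]
opening: 0.0855
t: 31.73
tool_pos: [0.6272, 0.1862, 0.3333]
tool_rot: [0.582, 3.083, -0.0]
contact_force: [0.1, 0.0, 0.3]
opening: 0.0856
t 31.73 tcp [627.2 186.2 333.3] xyaw 2.7685 tilt [ 0.0036 -0.0008] q6 -1.022 open 85.6 F [0.1 0.  0.3]
 turn(tool) [0.0006 0.0037 0.    ]  shift now-axes mm [ 118.7 -182.1  -67.2]  after-turn mm [ 119.  -182.1  -66.7]
dish [([612.5, 294.9], 'conf', 0.72, 'area ratio', 1.004)]
pot_a [([610.6, 292.1], 'conf', 0.67, 'area ratio', 0.794)]
pot_b [([613.1, 295.0], 'conf', 0.75, 'area ratio', 0.854)]
pot_c [([616.0, 299.0], 'conf', 0.8, 'area ratio', 0.859)]
pot_d [([620.2, 302.8], 'conf', 0.66, 'area ratio', 0.83)]
```

View pics/w14.png

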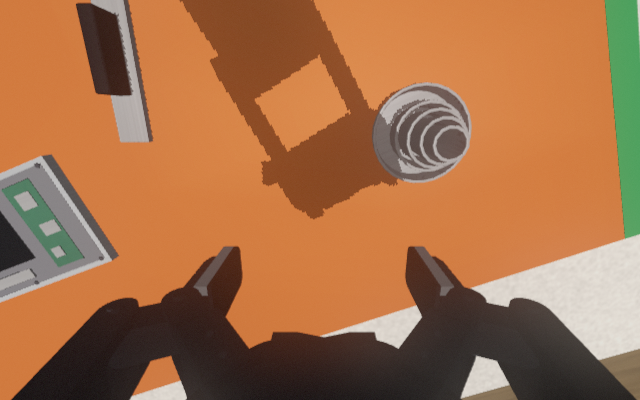

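```bash

python3 -m crank '[[0,0,0,-14,-36,-10,-1],[0,0,0,-14,-36,-10,-1],[0,0,0,-14,-36,-10,-1],[0,0,0,-14,-36,-10,-1],[0,0,0,-14,-36,-10,-1],[0,0,0,-14,-36,-10,-1],[0,0,0,-14,-36,-10,-1],[0,0,0,-14,-36,-10,-1]]'
python3 -m crank '[[0,0,0,-14,-36,-5,-1],[0,0,0,-14,-20,-5,-1],[0,0,0,0,0,0,-1],[0,0,0,0,0,0,-1],[0,0,0,0,0,0,-1]]'
cat >> h.py <<'E'
def hullpts(reg):
    nn,lab,st,_=cv2.connectedComponentsWithStats(reg.astype(np.uint8));k=1+np.argmax(st[1:,4])
    return (lab==k).astype(np.uint8)
def rend(p,X,o):
    S=8;m=np.zeros((400,640),np.uint8)
    h=cv2.convexHull(np.float32(proj(p,X,o)))
    cv2.fillConvexPoly(m,np.int32(np.round(h*256)),1,shift=8);return m
def box(x,y,a,L,W,H):
    c,s=np.cos(a),np.sin(a)
    b=np.array([[i*L/2,j*W/2,k] for i in(-1,1) for j in(-1,1) for k in(0,H)])
    return np.column_stack([x+c*b[:,0]-s*b[:,1],y+s*b[:,0]+c*b[:,1],b[:,2]])
from scipy.optimize import minimize
def moms(m):
    h=m if m.ndim>2 else None
    mm=cv2.moments(m,True) if h is None else cv2.moments(m)
    cx,cy=mm['m10']/mm['m00'],mm['m01']/mm['m00']
    return cx,cy,.5*np.arctan2(2*mm['mu11'],mm['mu20']-mm['mu02']),mm['m00']
def fitframe(p,o=None):
    d=spotter.outline_of('frame',p)[0];m=hullpts(d['region'])
    ys,xs=np.nonzero(m);q=np.float32(np.column_stack([xs,ys]));hm=cv2.convexHull(q)
    M=np.zeros_like(m);cv2.fillConvexPoly(M,np.int32(hm),1)
    c=moms(M)
    x0=[*ray(p,c[:2],.006,o)[0],0.0]
    def f(v):
        a=moms(cv2.convexHull(np.float32(proj(p,box(*v,.13,.2,.012),o))))
        return [a[0]-c[0],a[1]-c[1],200*np.sin(2*(a[2]-c[2]))/2]
    best=least_squares(f,x0,x_scale=[.01,.01,.05],diff_step=1e-3).x
    r=rend(p,box(*best,.13,.2,.012),o)
    # refine by IoU
    g=lambda v:-np.sum(rend(p,box(*v,.13,.2,.012),o)&M)/np.sum(rend(p,box(*v,.13,.2,.012),o)|M)
    s=minimize(g,best,method='Nelder-Mead',options=dict(initial_simplex=[best,best+[.003,0,0],best+[0,.003,0],best+[0,0,.03]],xatol=1e-5,fatol=1e-5))
    print('frame conf',round(d['confidence'],2),'mom',np.round(best,4),'iou fit',np.round(s.x,4),'iou',-round(s.fun,4),'edge?',xs.min(),xs.max(),ys.min(),ys.max())
    return s.x
E
python3 - <<'E'
from h import *
nav([.45,.06],.4)
o=ctrl.get_obs();p=eyes.get_image('wrist');save(p,'w15.png')
fitframe(p,o)
for n in('straightedge_grip','cleaner','charger'):print(n,[(np.round(d['centre'],3),d['confidence']) for d in spotter.mark_of(n,p)])
E
```

```text
t: 32.7
tool_pos: [0.6297, -0.1169, 0.4089]
tool_rot: [-0.535, -3.088, -0.001]
contact_force: [1.2, -0.8, -0.5]
opening: 0.0851
t: 33.12
tool_pos: [0.6384, -0.1866, 0.4216]
tool_rot: [-0.543, -3.091, 0.002]
contact_force: [0.2, 0.5, 0.4]
opening: 0.0852
t 33.12 tcp [ 638.4 -186.6  421.6] xyaw 2.7939 tilt [-0.0037 -0.0009] q6 -1.619 open 85.2 F [0.2 0.5 0.4]
 turn(tool) [-0.0021 -0.0031  0.    ]  shift now-axes mm [261.1 167.7  22.1]  after-turn mm [261.1 167.7  21.6]
frame conf 0.85 mom [ 0.5557 -0.1735 -0.0074] iou fit [ 0.7717  0.0241 -0.7808] iou -0.0 edge? 221 399 26 178
straightedge_grip []
cleaner [(array([ 0.703, -0.374, -0.   ]), 0.56), (array([ 0.553, -0.175,  0.   ]), 0.36)]
charger [(array([ 0.384, -0.414, -0.002]), 0.61)]h.py:93: RuntimeWarning: overflow encountered in scalar negative
  g=lambda v:-np.sum(rend(p,box(*v,.13,.2,.012),o)&M)/np.sum(rend(p,box(*v,.13,.2,.012),o)|M)
```

View pics/w15.png

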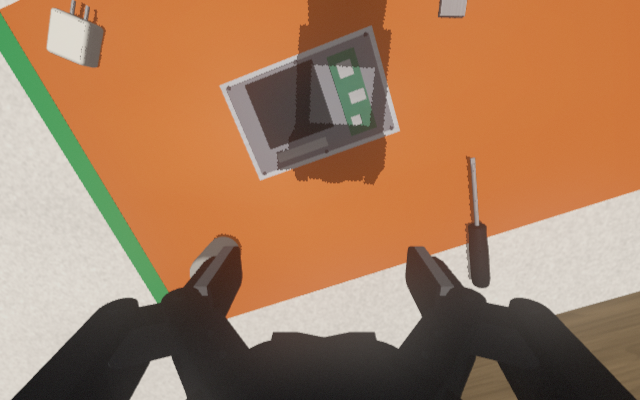

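```bash
sed -i 's/g=lambda v:-np.sum(\(.*\))\/np.sum(\(.*\))$/g=lambda v:-float(np.sum(\1))\/float(np.sum(\2))/' h.py
python3 - <<'E'
from h import *
for k in range(2):
    o=ctrl.get_obs();p=eyes.get_image('wrist')
    fitframe(p,o)
i=p['image'];g=cv2.cvtColor(i,cv2.COLOR_RGB2GRAY)
# chassis mask edges: not-orange -> use corner refine
c=np.float32([[221,87],[371,27],[399,131],[262,180]]).reshape(-1,1,2)
c=cv2.cornerSubPix(g,c,(4,4),(-1,-1),(3,30,.01)).reshape(-1,2);print(c)
w=ray(p,c,.012,o);print(np.round(w*1000,1));
print('ctr',np.round(w.mean(0)*1000,1),[round(float(np.linalg.norm(w[k]-w[k-1])*1000),1) for k in range(4)])
for a,b in((0,1),(1,2),(2,3),(3,0)):
    d=w[b]-w[a];print(round(float(np.arctan2(d[1],d[0])),4))
z=cv2.resize(i[10:200,200:420],None,fx=3.5,fy=3.5,interpolation=cv2.INTER_CUBIC);cv2.imwrite('pics/z1.png',z[:,:,::-1])
E
```

```text
frame conf 0.77 mom [ 0.5559 -0.1737 -0.0085] iou fit [ 0.556  -0.1736 -0.0092] iou 0.9953 edge? 219 398 26 178
frame conf 0.64 mom [ 0.556  -0.1738 -0.0007] iou fit [ 0.556  -0.1732 -0.0072] iou 0.976 edge? 220 398 26 179
[[218.65375   85.287796]
 [370.81485   25.18854 ]
 [399.44373  130.71115 ]
 [259.5411   180.28667 ]]
[[ 490.9 -273.6]
 [ 492.2  -73.6]
 [ 622.2  -74.2]
 [ 621.  -274.2]]
ctr [ 556.6 -173.9] [130.2, 200.0, 130.0, 200.0]
1.5643
-0.0048
-1.5763
3.1368
```

View pics/z1.png

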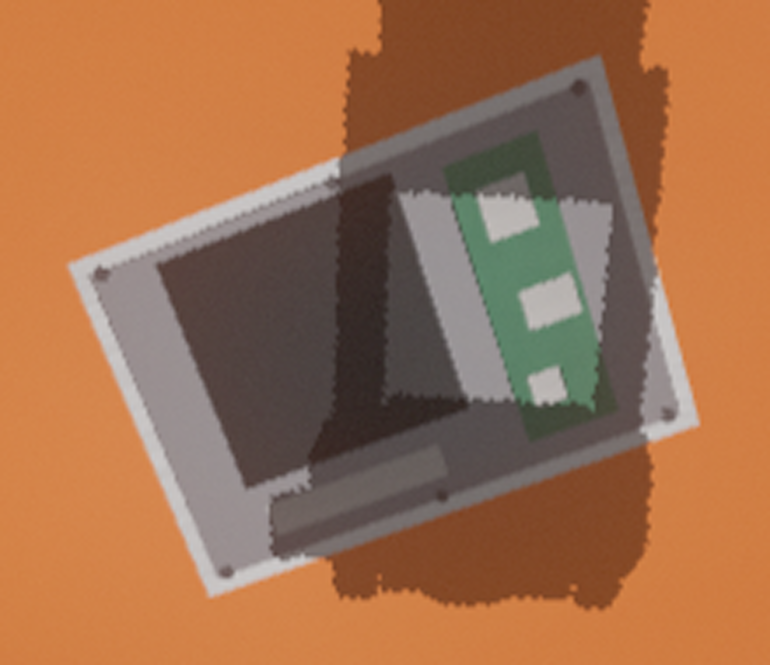

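```bash

python3 - <<'E'
from h import *
nav([.512,.028],.36,2.83)
E
```

```text
t 33.57 tcp [ 638.1 -186.5  421.8] xyaw 2.7943 tilt [-0.0035 -0.0012] q6 -1.619 open 85.5 F [-0.4  0.6 -0.1]
 turn(tool) [-0.0023 -0.0029 -0.0357]  shift now-axes mm [191.4 158.9  62. ]  after-turn mm [185.8 165.5  61.8]
```

```bash

python3 -m crank '[[-0.0023,-0.0029,-0.036,29,25,5,-1],[0,0,0,29,25,5,-1],[0,0,0,29,25,5,-1],[0,0,0,29,25,5,-1],[0,0,0,29,25,5,-1],[0,0,0,29,25,5,-1],[0,0,0,12,13,10,-1],[0,0,0,0,0,0,-1]]'
python3 -m crank '[[0,0,0,0,0,0,-1],[0,0,0,0,0,0,-1]]'
python3 - <<'E'
from h import *
nav([.512,.028],.36,2.83)
o=ctrl.get_obs();p=eyes.get_image('wrist');save(p,'w16.png')
for n in('straightedge_grip',):
  print(n,[(np.round(d['centre'],3),d['confidence']) for d in spotter.mark_of(n,p)])
  for d in spotter.outline_of(n,p)[:2]:
    m=hullpts(d['region']);ys,xs=np.nonzero(m);w=ray(p,np.column_stack([xs,ys]),.01,o)
    r=cv2.minAreaRect(np.float32(w*1000));print(d['confidence'],r)
    cv2.imwrite('pics/m.png',m*255)
E
```

```text
t: 34.23
tool_pos: [0.5065, 0.0333, 0.3788]
tool_rot: [0.489, 3.101, 0.001]
contact_force: [-0.7, -0.6, -0.9]
opening: 0.0854
t: 34.4
tool_pos: [0.5062, 0.0339, 0.3793]
tool_rot: [0.485, 3.1, -0.0]
contact_force: [-1.0, -0.1, -0.4]
opening: 0.0854
t 34.4 tcp [506.2  33.9 379.3] xyaw 2.8309 tilt [ 0.0033 -0.0006] q6 -1.34 open 85.4 F [-1.  -0.1 -0.4]
 turn(tool) [0.0004 0.0034 0.0009]  shift now-axes mm [-7.3 -3.9 19.3]  after-turn mm [-7.3 -3.9 19.3]
straightedge_grip [(array([0.443, 0.046, 0.024]), 0.81), (array([0.614, 0.304, 0.04 ]), 0.21)]
0.78 ((439.80670166015625, 50.49004364013672), (29.99357795715332, 158.60037231445312), 68.95765686035156)
```

View pics/w16.png

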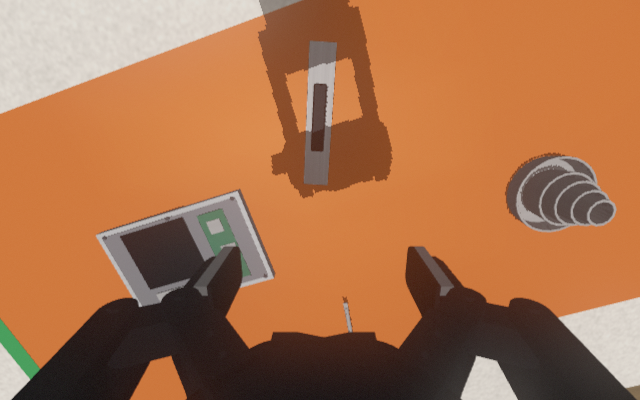

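```bash

python3 - <<'E'
from h import *
nav([.4398,.0505],.27,2.774)
E
```

```text
t 34.55 tcp [506.8  33.2 379.7] xyaw 2.8293 tilt [ 0.0041 -0.0007] q6 -1.34 open 85.5 F [ 0.4 -0.3  0. ]
 turn(tool) [0.0007 0.0041 0.0553]  shift now-axes mm [ 69.5  -4.2 109.4]  after-turn mm [ 68.7  -7.9 109.7]
```

```bash

python3 -m crank '[[0.0007,0.004,0.0553,0,0,0,-1],[0,0,0,0,0,0,-1],[0,0,0,35,-4,20,-1],[0,0,0,34,-4,30,-1],[0,0,0,0,0,30,-1],[0,0,0,0,0,0,-1],[0,0,0,0,0,0,-1]]'
python3 - <<'E'
from h import *
nav([.4398,.0505],.2,2.774)
o=ctrl.get_obs();p=eyes.get_image('wrist');save(p,'w17.png')
E
```

```text
t: 35.13
tool_pos: [0.442, 0.0458, 0.301]
tool_rot: [0.582, 3.08, -0.0]
contact_force: [-0.2, -0.1, 1.5]
opening: 0.0854
t 35.13 tcp [442.   45.8 301. ] xyaw 2.768 tilt [ 0.0067 -0.0015] q6 -1.261 open 85.4 F [-0.2 -0.1  1.5]
 turn(tool) [ 0.001   0.0068 -0.006 ]  shift now-axes mm [  4.5   3.5 101. ]  after-turn mm [  3.8   3.6 101. ]
```

View pics/w17.png

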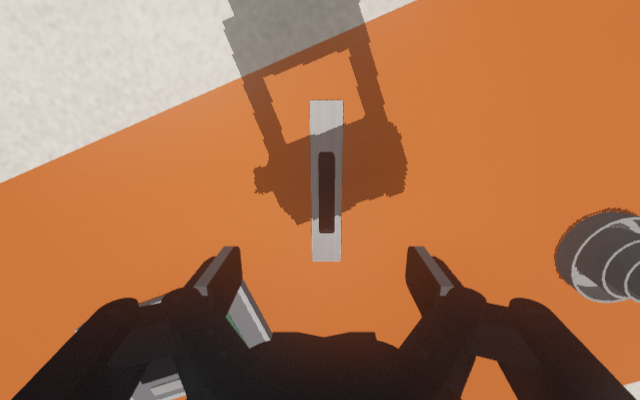

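```bash

python3 -m crank '[[0.001,0.007,-0.006,3.8,3.6,0,-1],[0,0,0,0,0,0,-1],[0,0,0,0,0,25,-1],[0,0,0,0,0,35,-1],[0,0,0,0,0,25,-1],[0,0,0,0,0,0,-1],[0,0,0,0,0,0,-1]]'
python3 - <<'E'
from h import *
nav([.4398,.0505],.19,2.774)
E
```

```text
t: 35.77
tool_pos: [0.4512, 0.0497, 0.2295]
tool_rot: [0.568, 3.064, 0.005]
contact_force: [0.4, 0.1, 0.6]
opening: 0.0857
t 35.77 tcp [451.2  49.7 229.5] xyaw 2.7747 tilt [ 0.0252 -0.0013] q6 -1.259 open 85.7 F [0.4 0.1 0.6]
 turn(tool) [0.0078 0.024  0.0008]  shift now-axes mm [11.8 -3.6 39.2]  after-turn mm [10.9 -3.3 39.5]
```

```bash

python3 -m crank '[[0.008,0.024,0,10.9,-3.3,0,-1],[0,0,0,0,0,0,-1],[0,0.004,0,2,0,15,-1],[0,0,0,0,0,0,-1],[0,0,0,0,0,0,-1]]'
python3 - <<'E'
from h import *
nav([.4398,.0505],.188,2.774)
E
```

```text
t: 36.18
tool_pos: [0.4442, 0.0509, 0.2253]
tool_rot: [0.57, 3.076, 0.004]
contact_force: [-0.5, -0.1, 0.4]
opening: 0.0854
t 36.18 tcp [444.2  50.9 225.3] xyaw 2.7754 tilt [0.0139 0.0002] q6 -1.258 open 85.4 F [-0.5 -0.1  0.4]
 turn(tool) [0.0052 0.0129 0.0014]  shift now-axes mm [ 4.4 -2.2 37.2]  after-turn mm [ 3.9 -2.  37.3]
```

```bash

python3 -m crank '[[0.005,0.013,0,4,-2,0,-1],[0,0,0,0,0,0,-1],[0,0.004,0,2,0,15,-1],[0,0.004,0,2,0,15,-1],[0,0,0,0,0,0,-1],[0,0,0,0,0,0,-1]]'
python3 - <<'E'
from h import *
nav([.4398,.0505],.188,2.774)
E
```

```text
t: 36.68
tool_pos: [0.4398, 0.0516, 0.2026]
tool_rot: [0.571, 3.085, 0.005]
contact_force: [-0.3, -0.1, 0.5]
opening: 0.0854
t 36.68 tcp [439.8  51.6 202.6] xyaw 2.7755 tilt [0.0051 0.0022] q6 -1.258 open 85.4 F [-0.3 -0.1  0.5]
 turn(tool) [0.0039 0.004  0.0015]  shift now-axes mm [-0.3 -1.1 14.6]  after-turn mm [-0.4 -1.  14.6]
```

```bash

python3 -m crank '[[0.004,0.004,0,0,-1,14,-1],[0,0,0,0,0,0,-1],[0,0,0,0,0,0,-1],[0,0,0,0,0,0,0.2],[0,0,0,0,0,0,1],[0,0,0,0,0,0,1],[0,0,0,0,0,0,1],[0,0,0,0,0,0,1]]' 50
python3 -m crank '[[0,0,0,0,0,0,1],[0,0,0,0,0,0,1],[0,0,0,0,0,0,1],[0,0,0,0,0,0,1],[0,0,0,0,0,0,1]]'
python3 - <<'E'
from h import *
nav([.4764,-.1733],.19,1.565)
E
```

```text
t: 37.35
tool_pos: [0.4427, 0.0505, 0.1955]
tool_rot: [0.57, 3.079, 0.002]
contact_force: [0.6, -0.4, -0.0]
opening: 0.0254
t: 37.77
tool_pos: [0.4428, 0.0504, 0.1958]
tool_rot: [0.57, 3.079, 0.001]
contact_force: [-0.3, -1.1, -0.3]
opening: 0.0129
t 37.77 tcp [442.8  50.4 195.8] xyaw 2.7756 tilt [ 0.0106 -0.0012] q6 -1.258 open 12.9 F [-0.3 -1.1 -0.3]
 turn(tool) [0.0086 0.0074 1.2106]  shift now-axes mm [-111.4 -196.9    6.4]  after-turn mm [-223.5   34.9    5.8]
```

```bash

python3 -m crank '[[0.008,0.007,0,0,0,-10,1],[0,0,0,0,0,-25,1],[0,0,0,0,0,-25,1],[0,0,0.121,0,0,0,1],[0,0,0.121,0,0,0,1],[0,0,0.121,0,0,0,1],[0,0,0.121,0,0,0,1],[0,0,0.121,0,0,0,1]]'
python3 -m crank '[[0,0,0.121,0,0,0,1],[0,0,0.121,0,0,0,1],[0,0,0.121,0,0,0,1],[0,0,0.121,0,0,0,1],[0,0,0.121,0,0,0,1],[0,0,0,0,0,0,1],[0,0,0,0,0,0,1]]'
python3 - <<'E'
from h import *
nav([.4684,-.1733],.25,1.565)
o=ctrl.get_obs();p=eyes.get_image('wrist');save(p,'w18.png')
E
```

```text
t: 38.43
tool_pos: [0.439, 0.0512, 0.2525]
tool_rot: [-1.49, -2.756, 0.016]
contact_force: [0.4, -0.6, -2.5]
opening: 0.0128
t: 39.02
tool_pos: [0.4355, 0.0516, 0.2463]
tool_rot: [-2.26, -2.161, 0.031]
contact_force: [-0.4, 0.1, -2.1]
opening: 0.0126
t 39.02 tcp [435.5  51.6 246.3] xyaw 1.526 tilt [-0.024  -0.0035] q6 -0.005 open 12.6 F [-0.4  0.1 -2.1]
 turn(tool) [-0.0239  0.0041 -0.039 ]  shift now-axes mm [-223.2   42.8   -3.7]  after-turn mm [-224.7   34.2   -3.7]
```

View pics/w18.png

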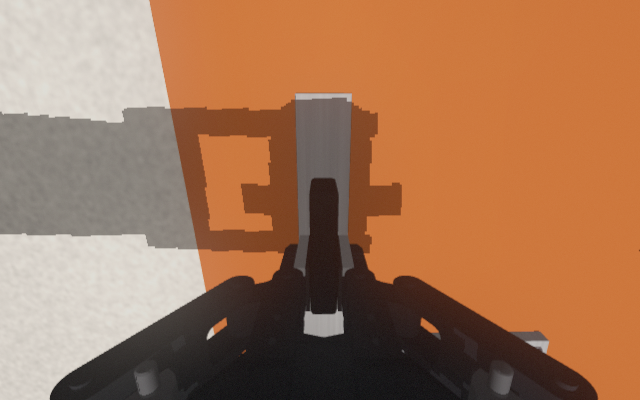

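```bash

python3 -m crank '[[-0.024,0.004,-0.039,0,0,0,1],[0,0,0,0,0,0,1],[0,0,0,-36,6,0,1],[0,0,0,-36,6,0,1],[0,0,0,-36,6,0,1],[0,0,0,-36,6,0,1],[0,0,0,-36,6,0,1],[0,0,0,-36,4,0,1]]'
python3 -m crank '[[0,0,0,0,0,0,1],[0,0,0,0,0,0,1]]'
python3 - <<'E'
from h import *
nav([.4684,-.1733],.23,1.565)
E
```

```text
t: 39.73
tool_pos: [0.4705, -0.1658, 0.244]
tool_rot: [-2.195, -2.24, -0.0]
contact_force: [1.4, 0.6, -2.3]
opening: 0.0122
t: 39.9
tool_pos: [0.4712, -0.1723, 0.2449]
tool_rot: [-2.204, -2.234, 0.002]
contact_force: [-0.9, 0.9, -2.8]
opening: 0.0126
t 39.9 tcp [ 471.2 -172.3  244.9] xyaw 1.5843 tilt [-0.0033  0.0013] q6 -0.512 open 12.6 F [-0.9  0.9 -2.8]
 turn(tool) [-0.0033 -0.0013  0.0193]  shift now-axes mm [-1.  -2.8 14.9]  after-turn mm [-1.  -2.8 14.9]
```

```bash

python3 -m crank '[[-0.0033,-0.0013,0.0193,-1,-3,0,1],[0,0,0,0,0,0,1],[0.004,0,0,0,0,12,1],[0.004,0,0,0,0,12,1],[0,0,0,0,0,0,1],[0,0,0,0,0,0,1]]'
python3 - <<'E'
from h import *
nav([.4684,-.1733],.2,1.565)
E
```

```text
t: 40.4
tool_pos: [0.467, -0.1693, 0.2172]
tool_rot: [-2.217, -2.212, 0.01]
contact_force: [0.6, -0.2, -2.6]
opening: 0.0126
t 40.4 tcp [ 467.  -169.3  217.2] xyaw 1.5686 tilt [-0.0114  0.0021] q6 -0.493 open 12.6 F [ 0.6 -0.2 -2.6]
 turn(tool) [-0.0114 -0.0021  0.0036]  shift now-axes mm [-4.   1.6 17.2]  after-turn mm [-4.   1.4 17.2]
```

```bash

python3 -m crank '[[-0.0114,-0.002,0.0036,-4,1.4,0,1],[0,0,0,0,0,0,1],[0,0,0,0,0,10,1],[0,0,0,0,0,4,1],[0,0,0,0,0,0,1],[0,0,0,0,0,0,1]]'
python3 - <<'E'
from h import *
nav([.4684,-.1733],.2,1.565)
E
```

```text
t: 40.9
tool_pos: [0.4685, -0.1724, 0.2009]
tool_rot: [-2.226, -2.217, -0.001]
contact_force: [-0.2, 1.0, -3.0]
opening: 0.0125
t 40.9 tcp [ 468.5 -172.4  200.9] xyaw 1.5668 tilt [-0.0001  0.0006] q6 -0.498 open 12.5 F [-0.2  1.  -3. ]
 turn(tool) [-0.0001 -0.0006  0.0018]  shift now-axes mm [-0.9 -0.1  0.9]  after-turn mm [-0.9 -0.1  0.9]
```

```bash

python3 -m crank '[[0,0,0.0018,0,0,2.5,1],[0,0,0,0,0,0,1],[0,0,0,0,0,1.5,1],[0,0,0,0,0,0,1]]'
python3 -m crank '[[0,0,0,0,0,1.5,1],[0,0,0,0,0,0,1]]'
python3 - <<'E'
from h import *
nav([.4684,-.1733],.196,1.565)
o=ctrl.get_obs();p=eyes.get_image('wrist');save(p,'w19.png')
p=eyes.get_image('scene');save(p,'s19.png')
E
```

```text
t: 41.23
tool_pos: [0.4686, -0.1727, 0.1967]
tool_rot: [-2.228, -2.214, -0.001]
contact_force: [-0.2, -0.7, -2.6]
opening: 0.0128
t: 41.4
tool_pos: [0.4691, -0.1728, 0.1962]
tool_rot: [2.228, 2.214, 0.001]
contact_force: [-0.7, -0.2, -1.0]
opening: 0.0126
t 41.4 tcp [ 469.1 -172.8  196.2] xyaw 1.5644 tilt [ 0.0014 -0.0001] q6 -0.496 open 12.6 F [-0.7 -0.2 -1. ]
 turn(tool) [ 0.0014  0.0001 -0.0006]  shift now-axes mm [-0.5 -0.7  0.2]  after-turn mm [-0.5 -0.7  0.2]
```

View pics/w19.png

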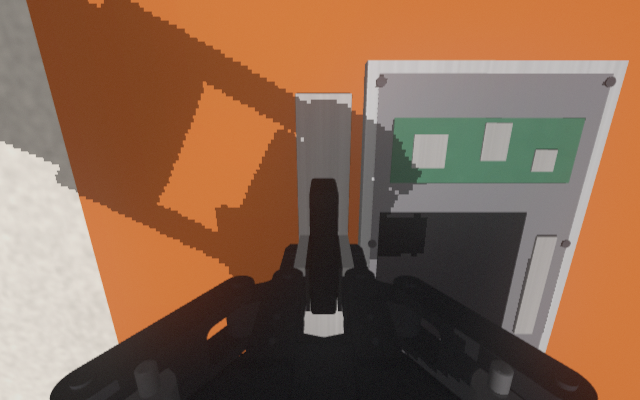

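```bash

python3 -m crank '[[0.0014,0,0,0,4,0,1],[0,0,0,0,0,0,1]]'
python3 -m crank '[[0,0,0,0,2,0,1],[0,0,0,0,0,0,1]]'
python3 -m crank '[[0,0,0,0,1.5,0,1],[0,0,0,0,0,0,1]]'
python3 -m crank '[[0,0,0,0,1.5,0,1],[0,0,0,0,0,0,1]]'
```

```text
t: 41.67
tool_pos: [0.4734, -0.173, 0.1964]
tool_rot: [2.228, 2.213, -0.0]
contact_force: [0.6, 0.2, -2.1]
opening: 0.013
t: 41.83
tool_pos: [0.4757, -0.173, 0.1962]
tool_rot: [2.228, 2.213, -0.0]
contact_force: [0.0, -0.6, -1.6]
opening: 0.0125
t: 42.0
tool_pos: [0.4771, -0.1731, 0.1961]
tool_rot: [-2.228, -2.214, 0.003]
contact_force: [-1.9, 0.3, 0.2]
opening: 0.0129
t: 42.17
tool_pos: [0.4779, -0.1731, 0.1961]
tool_rot: [-2.224, -2.212, 0.008]
contact_force: [-0.7, 0.7, -0.2]
opening: 0.0124
```

```bash

python3 -m crank '[[0,0,0,0,0,0,0.45],[0,0,0,0,0,0,0.45],[0,0,0,0,0,0,0.45],[0,0,0,0,0,0,0.45]]'
python3 - <<'E'
from h import *
nav([.4765,-.1733],.194,1.565)
o=ctrl.get_obs();p=eyes.get_image('wrist');save(p,'w20.png')
E
```

```text
t: 42.5
tool_pos: [0.4792, -0.1734, 0.1972]
tool_rot: [2.228, 2.215, -0.003]
contact_force: [0.1, -0.5, -0.5]
opening: 0.0235
t 42.5 tcp [ 479.2 -173.4  197.2] xyaw 1.565 tilt [-0.0012 -0.0015] q6 -0.486 open 23.5 F [ 0.1 -0.5 -0.5]
 turn(tool) [-0.0012  0.0015  0.    ]  shift now-axes mm [ 0.1 -2.7  3.2]  after-turn mm [ 0.1 -2.7  3.2]
```

View pics/w20.png

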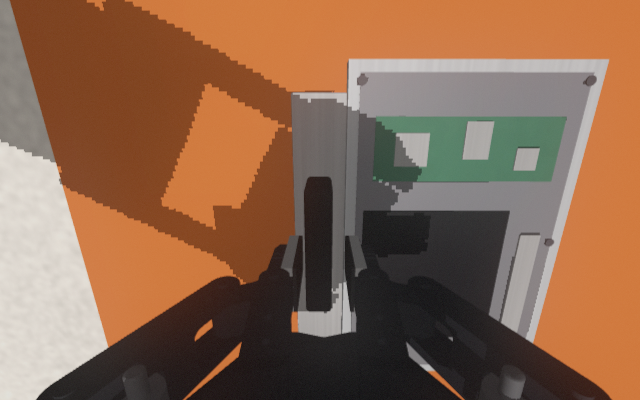

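```bash

python3 -m crank '[[0,0,0,0,2,0,0.45],[0,0,0,0,0,0,0.45]]'
python3 -m crank '[[0,0,0,0,1.5,0,0.45],[0,0,0,0,0,0,0.45]]'
python3 -m crank '[[0,0,0,0,1.5,0,0.45],[0,0,0,0,0,0,0.45]]'
```

```text
t: 42.72
tool_pos: [0.4814, -0.1735, 0.1974]
tool_rot: [2.228, 2.215, -0.003]
contact_force: [-0.5, -0.4, -1.0]
opening: 0.0238
t: 42.88
tool_pos: [0.4822, -0.1734, 0.197]
tool_rot: [-2.225, -2.213, 0.008]
contact_force: [-1.5, -0.8, -1.2]
opening: 0.0232
t: 43.05
tool_pos: [0.483, -0.1734, 0.1967]
tool_rot: [-2.222, -2.211, 0.012]
contact_force: [-2.0, 0.0, 0.2]
opening: 0.0232
```

```bash

python3 -m crank '[[0,0,0,0,-4,0,0.45],[0,0,0,0,-2,0,0.45],[0,0,0,0,0,0,0.45],[0,0,0,0,0,0,0.2],[0,0,0,0,0,0,0.2],[0,0,0,0,0,0,0.2],[0,0,0,0,0,0,0.2],[0,0,0,0,0,0,0.2]]'
python3 - <<'E'
from h import *
nav([.4765,-.1733],.196,1.565)
o=ctrl.get_obs();p=eyes.get_image('wrist');save(p,'w21.png')
i=p['image'][50:350,250:450];cv2.imwrite('pics/w21c.png',cv2.resize(i,None,fx=2,fy=2,interpolation=2)[:,:,::-1])
E
```

```text
t: 43.72
tool_pos: [0.4777, -0.1735, 0.1975]
tool_rot: [-2.227, -2.214, 0.006]
contact_force: [-0.1, -0.6, 0.1]
opening: 0.0341
t 43.72 tcp [ 477.7 -173.5  197.5] xyaw 1.5653 tilt [-0.0036 -0.0015] q6 -0.487 open 34.1 F [-0.1 -0.6  0.1]
 turn(tool) [-0.0036  0.0015  0.0002]  shift now-axes mm [ 0.2 -1.2  1.5]  after-turn mm [ 0.2 -1.2  1.5]
```

View pics/w21c.png

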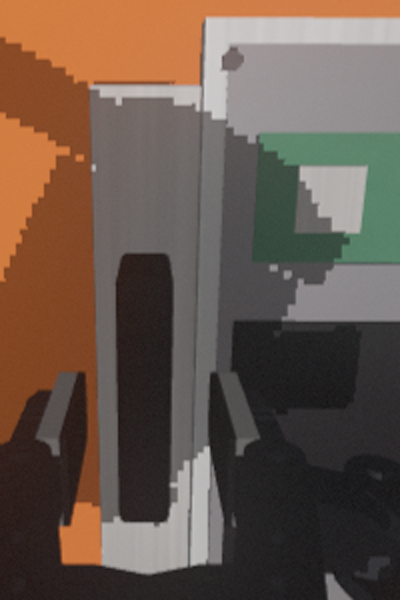

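```bash

python3 -m crank '[[0,0,0,0,0,0,0.2],[0,0,0,0,0,-20,0],[0,0,0,0,0,-35,-1],[0,0,0,-20,0,-35,-1],[0,0,0,-35,0,-30,-1],[0,0,0,0,0,0,-1],[0,0,0,0,0,0,-1]]'
cat >> h.py <<'E'
FR=(.5564,-.1738,-.006)
def checkse(tag,fr=FR):
    o=ctrl.get_obs();p=eyes.get_image('wrist');save(p,tag)
    for n in('straightedge_grip',):
      print(n,[(np.round(d['centre'],3),round(d['confidence'],2)) for d in spotter.mark_of(n,p)][:2])
      for d in spotter.outline_of(n,p)[:1]:
        m=hullpts(d['region']);ys,xs=np.nonzero(m);w=ray(p,np.column_stack([xs,ys]),.008,o)
        r=cv2.minAreaRect(np.float32(w*1000));print(round(d['confidence'],2),r)
    for d in spotter.outline_of('frame',p)[:1]:
        m=hullpts(d['region']);ys,xs=np.nonzero(m);w=ray(p,np.column_stack([xs,ys]),.012,o)
        r=cv2.minAreaRect(np.float32(w*1000));print('frame',round(d['confidence'],2),r)
    return p,o
E
python3 - <<'E'
from h import *
nav([.4765,-.1733],.3,1.565)
checkse('w22.png')
E
```

```text
t: 44.35
tool_pos: [0.4769, -0.2273, 0.3179]
tool_rot: [-2.22, -2.212, 0.01]
contact_force: [-0.2, 0.8, -0.5]
opening: 0.0857
t 44.35 tcp [ 476.9 -227.3  317.9] xyaw 1.5674 tilt [-0.01    0.0012] q6 -0.58 open 85.7 F [-0.2  0.8 -0.5]
 turn(tool) [-0.01   -0.0011  0.0024]  shift now-axes mm [54.  -0.4 18. ]  after-turn mm [54.  -0.7 17.9]
straightedge_grip []
0.79 ((476.9637451171875, -168.4004669189453), (30.769702911376953, 159.37257385253906), 0.060261018574237823)
frame 0.63 ((556.438720703125, -173.94671630859375), (200.40347290039062, 131.450439453125), 89.27938842773438)
```

View pics/w22.png

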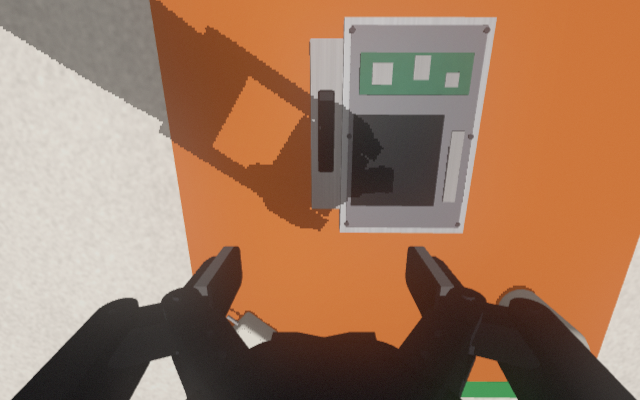

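```bash
cat >> h.py <<'E'
def sat(img): 
    a=img.astype(float);return a[:,:,0]-a[:,:,2]   # orange: high
def edgeline(p,o,a,b,z,half=8,n=60,trim=.06):
    """subpixel edge near segment a-b (pixels): strongest change of R-B across; returns world yaw, midpoint"""
    a=np.float64(a);b=np.float64(b);t=(b-a)/np.linalg.norm(b-a);nrm=np.array([-t[1],t[0]])
    s=cv2.GaussianBlur(sat(p['image']),(0,0),1);k=np.arange(-half,half+.01,.25);P=[]
    for f in np.linspace(trim,1-trim,n):
        c=a+(b-a)*f;q=np.float32(c+k[:,None]*nrm)
        v=cv2.remap(s.astype(np.float32),q[None,:,0],q[None,:,1],cv2.INTER_LINEAR)[0]
        g=np.abs(np.diff(v)); 
        if g.max()<1.5: continue
        w=g*(np.abs(np.arange(len(g))-g.argmax())<6);P.append(c+nrm*(np.sum(w*(k[:-1]+.125))/w.sum()))
    W=ray(p,np.array(P),z,o)
    for _ in range(3):
        vx,vy,x,y=cv2.fitLine(np.float32(W*1000),cv2.DIST_HUBER,0,.01,.01).ravel()
        r=np.abs((W[:,0]*1000-x)*vy-(W[:,1]*1000-y)*vx);W=W[r<max(1,2*np.median(r))]
    return np.arctan2(vy,vx),np.round(W.mean(0)*1000,1),len(W),round(float(np.median(r)),2)
E
python3 - <<'E'
from h import *
o=ctrl.get_obs();p=eyes.get_image('wrist')
print('bar left',edgeline(p,o,(311,40),(312,208),.008))
print('chassis far',edgeline(p,o,(495,20),(464,231),.012))
print('chassis L',edgeline(p,o,(350,17),(494,18),.012))
print('chassis R',edgeline(p,o,(345,232),(462,232),.012))
E
```

```text
bar left (np.float32(1.5696625), array([ 461.6, -162. ]), 60, 0.14)
chassis far (np.float32(1.5641994), array([ 621.8, -164.8]), 60, 0.1)
chassis L (np.float32(-0.0055909534), array([556.4, -73.6]), 60, 0.05)
chassis R (np.float32(-0.007843318), array([ 556.8, -274.1]), 60, 0.2)
```

```bash

python3 -m crank '[[-0.01,-0.001,0.002,29,0,10,-1],[0,0,0,29,0,10,-1],[0,0,0,0,0,0,-1],[0,0,0,0,0,30,-1],[0,0,0,0,0,20,-1],[0,0,0,0,0,0,-1],[0,0,0,0,0,0,-1]]'
python3 - <<'E'
from h import *
nav([.4769,-.169],.194,1.567)
E
```

```text
t: 45.18
tool_pos: [0.4738, -0.1612, 0.2359]
tool_rot: [-2.208, -2.213, 0.007]
contact_force: [1.8, -0.1, 0.9]
opening: 0.0852
t 45.18 tcp [ 473.8 -161.2  235.9] xyaw 1.5728 tilt [-0.0143  0.0076] q6 -0.479 open 85.2 F [ 1.8 -0.1  0.9]
 turn(tool) [-0.0143 -0.0076  0.0059]  shift now-axes mm [-8.2  3.7 41.8]  after-turn mm [-7.8  3.1 41.9]
```

```bash

python3 -m crank '[[-0.0143,-0.0076,0.006,-7.8,3.1,0,-1],[0,0,0,0,0,0,-1],[0,0,0,0,0,14,-1],[0,0,0,0,0,14,-1],[0,0,0,0,0,0,-1],[0,0,0,0,0,0,-1]]'
python3 - <<'E'
from h import *
nav([.4769,-.169],.194,1.567)
E
```

```text
t: 45.68
tool_pos: [0.4801, -0.1726, 0.2135]
tool_rot: [2.22, 2.207, 0.005]
contact_force: [-0.1, 0.2, -0.4]
opening: 0.0851
t 45.68 tcp [ 480.1 -172.6  213.5] xyaw 1.5649 tilt [ 0.0102 -0.0061] q6 -0.485 open 85.1 F [-0.1  0.2 -0.4]
 turn(tool) [ 0.0102  0.006  -0.0021]  shift now-axes mm [ 3.7 -3.4 19.4]  after-turn mm [ 3.6 -3.2 19.5]
```

```bash

python3 -m crank '[[0.01,0.006,-0.002,3.6,-3.2,0,-1],[0,0,0,0,0,0,-1],[0,0,0,0,0,10,-1],[0,0,0,0,0,8,-1],[0,0,0,0,0,0,-1],[0,0,0,0,0,0,-1]]'
python3 - <<'E'
from h import *
nav([.4769,-.169],.194,1.567)
E
```

```text
t: 46.18
tool_pos: [0.4783, -0.1699, 0.1986]
tool_rot: [2.222, 2.212, 0.003]
contact_force: [0.2, 0.1, 0.1]
opening: 0.0854
t 46.18 tcp [ 478.3 -169.9  198.6] xyaw 1.5666 tilt [ 0.0061 -0.003 ] q6 -0.484 open 85.4 F [0.2 0.1 0.1]
 turn(tool) [ 0.0061  0.003  -0.0004]  shift now-axes mm [ 1.  -1.4  4.6]  after-turn mm [ 0.9 -1.4  4.6]
```

```bash

python3 -m crank '[[0.006,0.003,0,0.9,-1.4,5,-1],[0,0,0,0,0,0,-1],[0,0,0,0,0,0,1],[0,0,0,0,0,0,1],[0,0,0,0,0,0,1],[0,0,0,0,0,0,1],[0,0,0,0,0,0,1],[0,0,0,0,0,0,1]]'
python3 -m crank '[[0,0,0,0,0,0,1],[0,0,0,0,0,0,1],[0,0,0,0,0,0,1],[0,0,0,0,0,0,1]]'
python3 - <<'E'
from h import *
nav([.5571,-.0508],.25,3.1356)
E
```

```text
t: 46.85
tool_pos: [0.4767, -0.1689, 0.1929]
tool_rot: [-2.225, -2.216, 0.001]
contact_force: [-7.6, 2.2, 15.5]
opening: 0.0127
t: 47.18
tool_pos: [0.4767, -0.1689, 0.1929]
tool_rot: [-2.225, -2.216, 0.001]
contact_force: [-0.4, -0.6, 0.5]
opening: 0.0131
t 47.18 tcp [ 476.7 -168.9  192.9] xyaw 1.5665 tilt [-0.0015  0.0007] q6 -0.483 open 13.1 F [-0.4 -0.6  0.5]
 turn(tool) [-7.0000e-04 -1.8000e-03 -1.5691e+00]  shift now-axes mm [118.5  79.8 -57.1]  after-turn mm [-79.7 118.6 -57.1]
```

```bash

python3 -m crank '[[0,0,0,0,-3,-10,1],[0,0,0,0,-3,-25,1],[0,0,0,0,0,-25,1],[0,0,0,0,0,0,1],[0,0,-0.12,15,10,0,1],[0,0,-0.12,15,10,0,1],[0,0,-0.12,15,10,0,1],[0,0,-0.12,10,10,0,1]]'
python3 -m crank '[[0,0,-0.121,10,10,0,1],[0,0,-0.121,10,10,0,1],[0,0,-0.121,0,10,0,1],[0,0,-0.121,0,10,0,1],[0,0,-0.121,0,10,0,1],[0,0,-0.121,0,0,0,1],[0,0,-0.121,0,0,0,1],[0,0,-0.121,0,0,0,1]]'
python3 -m crank '[[0,0,0,0,0,0,1],[0,0,0,0,0,0,1]]'
python3 - <<'E'
from h import *
nav([.5571,-.0508],.25,3.1356)
E
```

```text
t: 47.85
tool_pos: [0.4975, -0.107, 0.2514]
tool_rot: [-1.611, -2.687, 0.003]
contact_force: [-0.2, -0.2, -2.7]
opening: 0.0127
t: 48.52
tool_pos: [0.5204, -0.0499, 0.2408]
tool_rot: [-0.124, -3.119, -0.01]
contact_force: [-0.5, -0.4, -2.1]
opening: 0.0129
t: 48.68
tool_pos: [0.5193, -0.0495, 0.2384]
tool_rot: [-0.124, -3.115, -0.011]
contact_force: [0.2, -1.0, -2.5]
opening: 0.0127
t 48.68 tcp [519.3 -49.5 238.4] xyaw 3.0619 tilt [-0.0234  0.0079] q6 -1.73 open 12.7 F [ 0.2 -1.  -2.5]
 turn(tool) [ 0.0069 -0.0237 -0.0738]  shift now-axes mm [-37.5   1.8 -12.5]  after-turn mm [-37.8  -1.1 -11.6]
```

```bash

python3 -m crank '[[0.007,-0.0237,-0.074,0,0,0,1],[0,0,0,0,0,0,1],[0,0,0,-20,0,0,1],[0,0,0,-18,0,0,1],[0,0,0,0,0,0,1],[0,0,0,0,0,0,1]]'
python3 - <<'E'
from h import *
nav([.5571,-.0508],.21,3.1356)
o=ctrl.get_obs();p=eyes.get_image('wrist');save(p,'w23.png')
E
```

```text
t: 49.18
tool_pos: [0.5558, -0.0499, 0.2342]
tool_rot: [-0.038, -3.134, -0.002]
contact_force: [-0.3, 0.1, -3.1]
opening: 0.0131
t 49.18 tcp [555.8 -49.9 234.2] xyaw 3.1177 tilt [-0.0078  0.0016] q6 -1.77 open 13.1 F [-0.3  0.1 -3.1]
 turn(tool) [ 0.0015 -0.0079 -0.018 ]  shift now-axes mm [-1.5 -0.9 24.2]  after-turn mm [-1.3 -0.9 24.2]
```

View pics/w23.png

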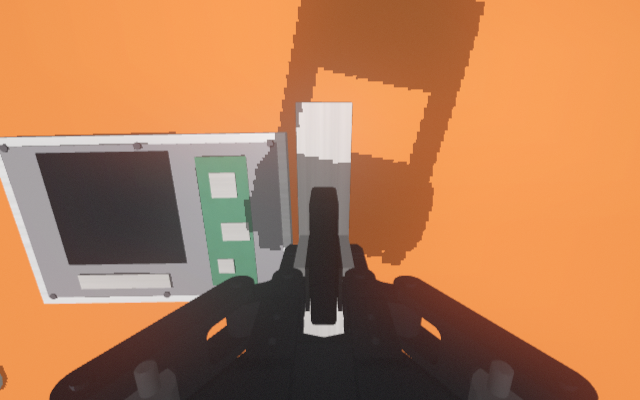

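```bash

python3 -m crank '[[0.0015,-0.008,-0.018,-1.3,-1,0,1],[0,0,0,0,0,0,1],[0,0,0,0,0,14,1],[0,0,0,0,0,14,1],[0,0,0,0,0,0,1],[0,0,0,0,0,0,1]]'
python3 - <<'E'
from h import *
nav([.5571,-.0508],.198,3.1356)
E
```

```text
t: 49.73
tool_pos: [0.5549, -0.0513, 0.2061]
tool_rot: [0.014, 3.141, -0.0]
contact_force: [0.3, 0.4, -2.6]
opening: 0.013
t 49.73 tcp [554.9 -51.3 206.1] xyaw 3.1329 tilt [ 0.001  -0.0003] q6 -1.788 open 13.0 F [ 0.3  0.4 -2.6]
 turn(tool) [-0.0003  0.001  -0.0027]  shift now-axes mm [-2.2  0.5  8.1]  after-turn mm [-2.2  0.5  8.1]
```

```bash

python3 -m crank '[[0,0.001,-0.0027,-2.2,0,5,1],[0,0,0,0,0,0,1],[0,0,0,0,0,4,1],[0,0,0,0,0,0,1],[0,0,0,0,0,2.5,1],[0,0,0,0,0,0,1]]'
python3 -m crank '[[0,0,0,0,0,1.5,1],[0,0,0,0,0,0,1]]'
python3 - <<'E'
from h import *
nav([.5571,-.0588],.193,3.1356)
E
```

```text
t: 50.23
tool_pos: [0.5577, -0.0514, 0.1962]
tool_rot: [0.01, 3.139, -0.002]
contact_force: [0.5, 0.1, -2.5]
opening: 0.0128
t: 50.4
tool_pos: [0.5578, -0.0515, 0.1949]
tool_rot: [0.01, 3.138, -0.002]
contact_force: [-0.1, 0.5, -2.5]
opening: 0.0127
t 50.4 tcp [557.8 -51.5 194.9] xyaw 3.1352 tilt [ 0.0035 -0.0012] q6 -1.789 open 12.7 F [-0.1  0.5 -2.5]
 turn(tool) [-0.0011  0.0036 -0.0004]  shift now-axes mm [ 0.7 -7.3  1.9]  after-turn mm [ 0.7 -7.3  1.9]
```

```bash

python3 -m crank '[[-0.001,0.0036,0,0,0,2,1],[0,0,0,0,0,0,1],[0,0,0,0,0,1,1],[0,0,0,0,0,0,1]]'
python3 -m crank '[[0,0,0,0,-4,0,1],[0,0,0,0,0,0,1]]'
python3 -m crank '[[0,0,0,0,-2,0,1],[0,0,0,0,0,0,1]]'
python3 -m crank '[[0,0,0,0,-1.5,0,1],[0,0,0,0,0,0,1]]'
python3 -m crank '[[0,0,0,0,-1.5,0,1],[0,0,0,0,0,0,1]]'
```

```text
t: 50.73
tool_pos: [0.5586, -0.0517, 0.1931]
tool_rot: [0.01, 3.141, -0.001]
contact_force: [-0.4, -1.2, -2.8]
opening: 0.0127
t: 50.9
tool_pos: [0.5586, -0.0558, 0.193]
tool_rot: [0.009, 3.14, -0.001]
contact_force: [-0.7, -0.0, -2.9]
opening: 0.0131
t: 51.07
tool_pos: [0.5585, -0.0581, 0.1929]
tool_rot: [0.01, 3.14, -0.0]
contact_force: [-0.8, -1.1, -0.8]
opening: 0.013
t: 51.23
tool_pos: [0.5585, -0.0596, 0.1929]
tool_rot: [0.011, 3.14, 0.002]
contact_force: [-0.7, 1.4, -1.8]
opening: 0.0129
t: 51.4
tool_pos: [0.5585, -0.0602, 0.193]
tool_rot: [0.011, 3.141, 0.007]
contact_force: [0.1, -1.1, -3.2]
opening: 0.0128
```

```bash

python3 -m crank '[[0,0,0,0,0,0,0.45],[0,0,0,0,0,0,0.45],[0,0,0,0,0,0,0.45],[0,0,0,0,0,0,0.45],[0,0,0,0,-2,0,0.45],[0,0,0,0,0,0,0.45]]'
python3 -m crank '[[0,0,0,0,-1.5,0,0.45],[0,0,0,0,0,0,0.45]]'
python3 -m crank '[[0,0,0,0,-1.5,0,0.45],[0,0,0,0,0,0,0.45]]'
python3 -m crank '[[0,0,0,0,-1.5,0,0.45],[0,0,0,0,0,0,0.45]]'
python3 - <<'E'
from h import *
nav([.5571,-.0588],.193,3.1356)
E
```

```text
t: 51.9
tool_pos: [0.5598, -0.0635, 0.195]
tool_rot: [0.01, 3.136, 0.001]
contact_force: [-0.3, 0.2, -0.0]
opening: 0.0241
t: 52.07
tool_pos: [0.5598, -0.0648, 0.1952]
tool_rot: [0.011, 3.136, 0.004]
contact_force: [-0.7, 1.5, -1.1]
opening: 0.0236
t: 52.23
tool_pos: [0.5598, -0.0655, 0.1953]
tool_rot: [0.012, 3.136, 0.009]
contact_force: [0.6, 1.0, -0.7]
opening: 0.0238
t: 52.4
tool_pos: [0.5598, -0.0661, 0.1955]
tool_rot: [0.012, 3.136, 0.014]
contact_force: [-0.0, 0.8, -0.5]
opening: 0.0237
t 52.4 tcp [559.8 -66.1 195.5] xyaw 3.1338 tilt [0.0051 0.0091] q6 -1.82 open 23.7 F [-0.   0.8 -0.5]
 turn(tool) [ 0.0091  0.005  -0.0018]  shift now-axes mm [2.8 7.3 2.5]  after-turn mm [2.8 7.3 2.5]
```

Flush; back off and wait, then lift and check.

```bash

python3 -m crank '[[0,0,0,0,4,0,0.45],[0,0,0,0,2.5,0,0.45],[0,0,0,0,0,0,0.2],[0,0,0,0,0,0,0.2],[0,0,0,0,0,0,0.2],[0,0,0,0,0,0,0.2],[0,0,0,0,0,0,0.2],[0,0,0,0,0,0,0.2]]'
python3 -m crank '[[0,0,0,0,0,0,0.2],[0,0,0,0,0,0,0.2],[0,0,0,0,0,0,0.2],[0,0,0,0,0,-20,0],[0,0,0,0,0,-35,-1],[0,0,0,-30,0,-35,-1],[0,0,0,-30,0,-20,-1],[0,0,0,0,0,0,-1]]'
python3 -m crank '[[0,0,0,0,0,0,-1],[0,0,0,0,0,0,-1]]'
python3 - <<'E'
from h import *
nav([.5571,-.0588],.3,3.1356)
checkse('w24.png')
E
```

```text
t: 53.07
tool_pos: [0.5599, -0.0604, 0.1953]
tool_rot: [0.011, 3.136, 0.007]
contact_force: [-0.1, -0.7, -0.4]
opening: 0.0345
t: 53.73
tool_pos: [0.6165, -0.0608, 0.3024]
tool_rot: [-0.013, -3.133, -0.011]
contact_force: [1.0, -0.0, 1.4]
opening: 0.0851
t: 53.9
tool_pos: [0.6173, -0.0608, 0.3035]
tool_rot: [-0.012, -3.136, -0.01]
contact_force: [-0.3, -0.4, 0.5]
opening: 0.0857
t 53.9 tcp [617.3 -60.8 303.5] xyaw 3.134 tilt [-0.006   0.0067] q6 -1.784 open 85.7 F [-0.3 -0.4  0.5]
 turn(tool) [ 0.0066 -0.006  -0.0016]  shift now-axes mm [60.2  1.6  3.9]  after-turn mm [60.2  1.7  3.5]
straightedge_grip [(array([ 0.559, -0.062,  0.021]), 0.66)]
0.72 ((559.2196655273438, -58.622596740722656), (31.066640853881836, 159.10574340820312), 89.46674346923828)
frame 0.69 ((555.7737426757812, -173.60357666015625), (201.3603515625, 130.02842712402344), 89.4555892944336)
```

View pics/w24.png

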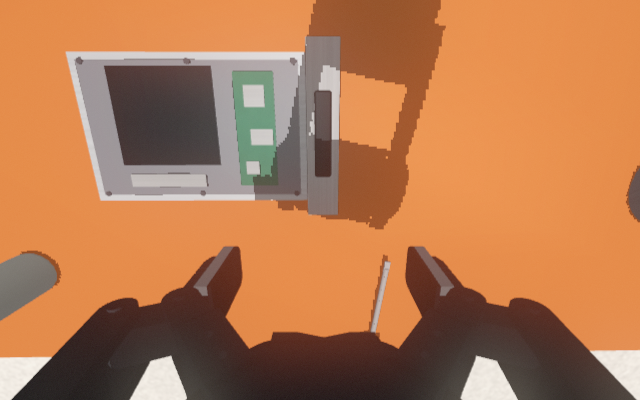

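```bash

python3 -m crank '[[0.0066,-0.006,0,30,1.7,0,-1],[0,0,0,28,0,10,-1],[0,0,0,0,0,0,-1],[0,0,0,0,0,30,-1],[0,0,0,0,0,20,-1],[0,0,0,0,0,0,-1],[0,0,0,0,0,0,-1]]'
python3 - <<'E'
from h import *
nav([.5592,-.0588],.194,3.134)
E
```

```text
t: 54.68
tool_pos: [0.5505, -0.0577, 0.2322]
tool_rot: [-0.014, -3.125, -0.006]
contact_force: [0.3, -0.2, 0.5]
opening: 0.0849
t 54.68 tcp [550.5 -57.7 232.2] xyaw 3.1327 tilt [-0.0161  0.0037] q6 -1.801 open 84.9 F [ 0.3 -0.2  0.5]
 turn(tool) [ 0.0035 -0.0161 -0.0013]  shift now-axes mm [-9.3 -1.1 38. ]  after-turn mm [-8.7 -1.  38.2]
```

```bash

python3 -m crank '[[0.0035,-0.016,-0.001,-8.7,-1,0,-1],[0,0,0,0,0,0,-1],[0,0,0,0,0,14,-1],[0,0,0,0,0,12,-1],[0,0,0,0,0,0,-1],[0,0,0,0,0,0,-1]]'
python3 - <<'E'
from h import *
nav([.5592,-.0588],.194,3.134)
E
```

```text
t: 55.18
tool_pos: [0.5644, -0.0598, 0.2115]
tool_rot: [0.012, 3.13, -0.004]
contact_force: [0.4, -0.1, -0.4]
opening: 0.0849
t 55.18 tcp [564.4 -59.8 211.5] xyaw 3.1339 tilt [ 0.0119 -0.0027] q6 -1.8 open 84.9 F [ 0.4 -0.1 -0.4]
 turn(tool) [-0.0026  0.012  -0.0001]  shift now-axes mm [ 5.4  1.  17.4]  after-turn mm [ 5.2  0.9 17.5]
```

```bash

python3 -m crank '[[-0.0026,0.012,0,5.2,1,0,-1],[0,0,0,0,0,0,-1],[0,0,0,0,0,10,-1],[0,0,0,0,0,7,-1],[0,0,0,0,0,0,-1],[0,0,0,0,0,0,-1]]'
python3 - <<'E'
from h import *
nav([.5592,-.0588],.194,3.134)
E
```

```text
t: 55.68
tool_pos: [0.5597, -0.0588, 0.1954]
tool_rot: [0.012, 3.139, -0.001]
contact_force: [-0.1, -0.6, 0.8]
opening: 0.0853
t 55.68 tcp [559.7 -58.8 195.4] xyaw 3.134 tilt [ 0.0025 -0.0007] q6 -1.8 open 85.3 F [-0.1 -0.6  0.8]
 turn(tool) [-0.0007  0.0025  0.    ]  shift now-axes mm [0.5 0.  1.4]  after-turn mm [0.5 0.  1.4]
```

```bash

python3 -m crank '[[0,0,0,0,0,1.5,-1],[0,0,0,0,0,0,1],[0,0,0,0,0,0,1],[0,0,0,0,0,0,1],[0,0,0,0,0,0,1],[0,0,0,0,0,0,1],[0,0,0,0,0,0,1],[0,0,0,0,0,0,1]]'
python3 -m crank '[[0,0,0,0,0,0,1],[0,0,0,0,0,0,1],[0,0,0,0,0,0,1],[0,0,0,0,0,0,1]]'
python3 - <<'E'
from h import *
nav([.6444,-.1743],.25,1.565)
E
```

```text
t: 56.35
tool_pos: [0.5598, -0.0589, 0.1939]
tool_rot: [0.012, 3.139, -0.002]
contact_force: [0.4, -0.2, -1.8]
opening: 0.0128
t: 56.68
tool_pos: [0.5598, -0.0589, 0.1939]
tool_rot: [0.012, 3.139, -0.002]
contact_force: [-0.7, 0.4, -0.7]
opening: 0.0128
t 56.68 tcp [559.8 -58.9 193.9] xyaw 3.1341 tilt [ 0.0026 -0.001 ] q6 -1.8 open 12.8 F [-0.7  0.4 -0.7]
 turn(tool) [1.3000e-03 2.8000e-03 1.5691e+00]  shift now-axes mm [ -85.6 -114.8  -55.8]  after-turn mm [-114.9   85.3  -56.1]
```

```bash

python3 -m crank '[[0,0,0,0,3,-10,1],[0,0,0,0,3,-25,1],[0,0,0,0,0,-25,1],[0,0,0.121,0,0,0,1],[0,0,0.121,0,0,0,1],[0,0,0.121,0,0,0,1],[0,0,0.121,0,0,0,1],[0,0,0.121,0,0,0,1]]'
python3 -m crank '[[0,0,0.121,0,0,0,1],[0,0,0.121,0,0,0,1],[0,0,0.121,0,0,0,1],[0,0,0.121,0,0,0,1],[0,0,0.121,0,0,0,1],[0,0,0.121,0,0,0,1],[0,0,0.121,0,0,0,1],[0,0,0.121,0,0,0,1]]'
python3 -m crank '[[0,0,0,0,0,0,1],[0,0,0,0,0,0,1]]'
python3 - <<'E'
from h import *
nav([.6464,-.1743],.25,1.565)
E
```

```text
t: 57.35
tool_pos: [0.5572, -0.0503, 0.2565]
tool_rot: [-0.976, -2.98, -0.0]
contact_force: [0.5, -0.1, -3.4]
opening: 0.013
t: 58.02
tool_pos: [0.5545, -0.0477, 0.257]
tool_rot: [-2.281, -2.144, 0.009]
contact_force: [0.6, 0.1, -2.3]
opening: 0.0127
t: 58.18
tool_pos: [0.5539, -0.0471, 0.2571]
tool_rot: [-2.279, -2.144, 0.01]
contact_force: [-0.1, -0.6, -2.9]
opening: 0.0127
t 58.18 tcp [553.9 -47.1 257.1] xyaw 1.5094 tilt [-0.0131  0.005 ] q6 -0.159 open 12.7 F [-0.1 -0.6 -2.9]
 turn(tool) [-0.0133 -0.0046 -0.0556]  shift now-axes mm [-121.3  100.2    5.3]  after-turn mm [-126.6   93.2    7.1]
```

```bash

python3 -m crank '[[-0.0133,-0.0046,-0.0556,0,0,0,1],[0,0,0,0,0,0,1],[0,0,0,-26,19,0,1],[0,0,0,-26,19,0,1],[0,0,0,-26,19,0,1],[0,0,0,-26,19,0,1],[0,0,0,-20,17,0,1],[0,0,0,0,0,0,1]]'
python3 -m crank '[[0,0,0,0,0,0,1],[0,0,0,0,0,0,1]]'
python3 - <<'E'
from h import *
nav([.6464,-.1743],.22,1.565)
o=ctrl.get_obs();p=eyes.get_image('wrist');save(p,'w25.png')
E
```

```text
t: 58.85
tool_pos: [0.6489, -0.1729, 0.2547]
tool_rot: [-2.204, -2.23, 0.004]
contact_force: [-0.6, 0.8, -2.3]
opening: 0.0125
t: 59.02
tool_pos: [0.6492, -0.1739, 0.2541]
tool_rot: [-2.204, -2.227, 0.004]
contact_force: [-0.2, 0.4, -2.2]
opening: 0.0129
t 59.02 tcp [ 649.2 -173.9  254.1] xyaw 1.5814 tilt [-0.0077  0.0038] q6 -0.383 open 12.9 F [-0.2  0.4 -2.2]
 turn(tool) [-0.0076 -0.0038  0.0164]  shift now-axes mm [-0.5 -2.5 34.1]  after-turn mm [-0.4 -2.8 34.1]
```

View pics/w25.png

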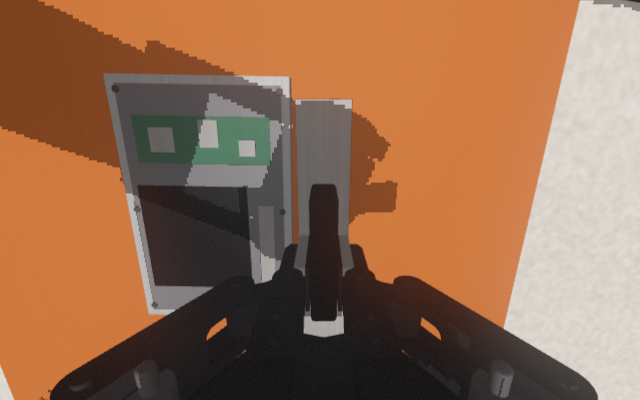

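Chassis to the left of the bar, parallel, gap about 12 mm. Lower.

```bash

python3 -m crank '[[-0.0076,-0.0038,0.0164,-0.4,-2,0,1],[0,0,0,0,0,0,1],[0,0,0,0,0,15,1],[0,0,0,0,0,18,1],[0,0,0,0,0,10,1],[0,0,0,0,0,0,1],[0,0,0,0,0,0,1]]'
python3 - <<'E'
from h import *
nav([.6464,-.1743],.194,1.565)
E
```

```text
t: 59.65
tool_pos: [0.6441, -0.1691, 0.2071]
tool_rot: [-2.222, -2.217, 0.001]
contact_force: [-0.0, -0.4, -1.8]
opening: 0.0127
t 59.65 tcp [ 644.1 -169.1  207.1] xyaw 1.5686 tilt [-0.0019  0.0014] q6 -0.367 open 12.7 F [-0.  -0.4 -1.8]
 turn(tool) [-0.0019 -0.0014  0.0036]  shift now-axes mm [-5.2  2.4 13.1]  after-turn mm [-5.2  2.4 13.1]
```

```bash

python3 -m crank '[[-0.002,-0.0014,0.0036,-5,1,0,1],[0,0,0,0,0,0,1],[0,0,0,0,0,7,1],[0,0,0,0,0,0,1],[0,0,0,0,0,4,1],[0,0,0,0,0,0,1]]'
python3 -m crank '[[0,0,0,0,0,1.5,1],[0,0,0,0,0,0,1]]'
python3 -m crank '[[0,0,0,0,0,1.5,1],[0,0,0,0,0,0,1]]'
python3 - <<'E'
from h import *
nav([.6364,-.1743],.194,1.565)
E
```

```text
t: 60.15
tool_pos: [0.6458, -0.1749, 0.1969]
tool_rot: [2.226, 2.213, 0.002]
contact_force: [-0.5, -0.6, -3.6]
opening: 0.0127
t: 60.32
tool_pos: [0.646, -0.175, 0.1955]
tool_rot: [2.226, 2.212, 0.002]
contact_force: [-0.2, -1.3, -2.5]
opening: 0.0126
t: 60.48
tool_pos: [0.6461, -0.175, 0.1941]
tool_rot: [2.226, 2.212, 0.003]
contact_force: [0.0, -0.1, -3.3]
opening: 0.0129
t 60.48 tcp [ 646.1 -175.   194.1] xyaw 1.5647 tilt [ 0.0038 -0.0016] q6 -0.369 open 12.9 F [ 0.  -0.1 -3.3]
 turn(tool) [ 0.0038  0.0015 -0.0003]  shift now-axes mm [ 0.6 -9.7  0.1]  after-turn mm [ 0.6 -9.7  0.1]
```

```bash

python3 -m crank '[[0.0038,0.0015,0,0,0,1.2,1],[0,0,0,0,0,0,1]]'
python3 -m crank '[[0,0,0,0,-4,0.5,1],[0,0,0,0,0,0,1],[0,0,0,0,-2,0.5,1],[0,0,0,0,0,0,1]]'
python3 -m crank '[[0,0,0,0,-2,0,1],[0,0,0,0,0,0,1]]'
python3 -m crank '[[0,0,0,0,-1.5,0,1],[0,0,0,0,0,0,1]]'
python3 -m crank '[[0,0,0,0,-1.5,0,1],[0,0,0,0,0,0,1]]'
```

```text
t: 60.65
tool_pos: [0.6467, -0.1752, 0.1942]
tool_rot: [2.227, 2.214, 0.001]
contact_force: [-0.7, -0.7, -3.0]
opening: 0.0129
t: 60.98
tool_pos: [0.6407, -0.1752, 0.1939]
tool_rot: [2.225, 2.212, 0.003]
contact_force: [-0.1, -0.3, -2.4]
opening: 0.0125
t: 61.15
tool_pos: [0.6383, -0.1752, 0.1938]
tool_rot: [2.226, 2.212, 0.002]
contact_force: [0.6, 0.7, -1.9]
opening: 0.0126
t: 61.32
tool_pos: [0.6365, -0.1752, 0.1938]
tool_rot: [2.226, 2.212, 0.002]
contact_force: [-1.0, -0.1, -1.2]
opening: 0.0128
t: 61.48
tool_pos: [0.6353, -0.1752, 0.1939]
tool_rot: [2.225, 2.21, 0.005]
contact_force: [0.6, 0.0, -2.7]
opening: 0.0127
```

```bash

python3 -m crank '[[0,0,0,0,0,0,0.45],[0,0,0,0,0,0,0.45],[0,0,0,0,0,0,0.45],[0,0,0,0,0,0,0.45],[0,0,0,0,-2,0,0.45],[0,0,0,0,0,0,0.45]]'
python3 -m crank '[[0,0,0,0,-1.5,0,0.45],[0,0,0,0,0,0,0.45]]'
python3 -m crank '[[0,0,0,0,-1.5,0,0.45],[0,0,0,0,0,0,0.45]]'
python3 -m crank '[[0,0,0,0,-1.5,0,0.45],[0,0,0,0,0,0,0.45]]'
python3 - <<'E'
from h import *
nav([.6364,-.1743],.194,1.565)
E
```

```text
t: 61.98
tool_pos: [0.6336, -0.1755, 0.1956]
tool_rot: [2.224, 2.21, 0.004]
contact_force: [0.7, -0.3, 0.3]
opening: 0.0233
t: 62.15
tool_pos: [0.632, -0.1756, 0.1959]
tool_rot: [2.224, 2.21, 0.004]
contact_force: [-0.6, 0.2, 0.2]
opening: 0.0232
t: 62.32
tool_pos: [0.6304, -0.1756, 0.196]
tool_rot: [2.223, 2.21, 0.005]
contact_force: [1.8, 1.1, -0.4]
opening: 0.0235
t: 62.48
tool_pos: [0.6295, -0.1755, 0.1967]
tool_rot: [2.221, 2.208, 0.009]
contact_force: [0.2, 0.1, 0.0]
opening: 0.0231
t 62.48 tcp [ 629.5 -175.5  196.7] xyaw 1.5646 tilt [ 0.0107 -0.003 ] q6 -0.38 open 23.1 F [0.2 0.1 0. ]
 turn(tool) [ 0.0107  0.0029 -0.0004]  shift now-axes mm [1.3 6.8 2.8]  after-turn mm [1.3 6.9 2.7]
```

Contact felt. Back off, open, retreat, check.

```bash

python3 -m crank '[[0,0,0,0,4,0,0.45],[0,0,0,0,2.5,0,0.45],[0,0,0,0,0,0,0.2],[0,0,0,0,0,0,0.2],[0,0,0,0,0,0,0.2],[0,0,0,0,0,0,0.2],[0,0,0,0,0,0,0.2],[0,0,0,0,0,0,0.2]]'
python3 -m crank '[[0,0,0,0,0,0,0.2],[0,0,0,0,0,0,0.2],[0,0,0,0,0,0,0.2],[0,0,0,0,0,-20,0],[0,0,0,0,0,-35,-1],[0,0,0,-30,0,-35,-1],[0,0,0,-30,0,-20,-1],[0,0,0,0,0,0,-1]]'
python3 -m crank '[[0,0,0,0,0,0,-1],[0,0,0,0,0,0,-1]]'
python3 - <<'E'
from h import *
nav([.6364,-.1743],.3,1.565)
checkse('w26.png')
p=eyes.get_image('scene');save(p,'s26.png')
E
```

```text
t: 63.15
tool_pos: [0.6359, -0.1756, 0.1958]
tool_rot: [2.224, 2.21, 0.004]
contact_force: [0.5, -0.2, -0.2]
opening: 0.0339
t: 63.82
tool_pos: [0.6337, -0.2342, 0.3048]
tool_rot: [-2.222, -2.218, 0.003]
contact_force: [0.4, -0.2, 0.4]
opening: 0.0853
t: 63.98
tool_pos: [0.6338, -0.2354, 0.3069]
tool_rot: [2.225, 2.216, -0.0]
contact_force: [0.4, 0.2, -0.7]
opening: 0.0856
t 63.98 tcp [ 633.8 -235.4  306.9] xyaw 1.5664 tilt [ 0.0007 -0.0011] q6 -0.461 open 85.6 F [ 0.4  0.2 -0.7]
 turn(tool) [0.0007 0.0011 0.0014]  shift now-axes mm [61.1  2.3  6.8]  after-turn mm [61.1  2.2  6.9]
straightedge_grip [(array([ 0.639, -0.178,  0.026]), 0.67)]
0.79 ((636.2424926757812, -173.6613006591797), (159.09371948242188, 31.77059555053711), 89.228271484375)
frame 0.81 ((556.6412963867188, -173.09677124023438), (199.83306884765625, 130.987060546875), 89.60397338867188)
```

View pics/w26.png

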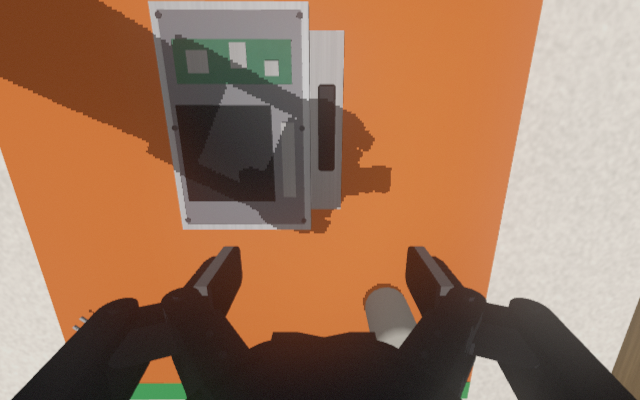

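View pics/s26.png

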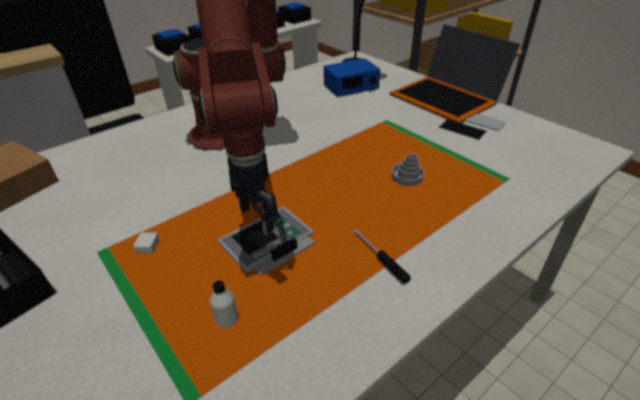

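```bash

python3 - <<'E'
from h import *
o=ctrl.get_obs();p=eyes.get_image('wrist')
print('bar far',edgeline(p,o,(344,31),(340,207),.008))
print('chassis near',edgeline(p,o,(151,4),(184,228),.012))
print('chassis R',edgeline(p,o,(186,229),(305,229),.012))
p=eyes.get_image('scene');z=cv2.resize(p['image'][130:300,200:440],None,fx=3.2,fy=3.2,interpolation=2);cv2.imwrite('pics/z2.png',z[:,:,::-1])
q=eyes.get_image('top');cv2.imwrite('pics/t2.png',q['image'][:,:,::-1])
for n in('dish_mid','pot_a_mid','pot_b_mid','pot_c_mid','pot_d_mid','cleaner','driver','charger'):
    print(n,[(np.round(d['centre'],3).tolist(),round(d['confidence'],2)) for d in spotter.mark_of(n,p)][:2])
E
```

```text
bar far (np.float32(1.5639843), array([ 651.8, -166.6]), 60, 0.05)
chassis near (np.float32(1.5631274), array([ 491.5, -164.8]), 60, 0.06)
chassis R (np.float32(-0.0026070478), array([ 553.9, -274. ]), 60, 0.16)
dish_mid [([0.616, 0.294, 0.011], 0.54)]
pot_a_mid [([0.616, 0.302, 0.04], 0.66), ([0.614, 0.298, 0.02], 0.49)]
pot_b_mid [([0.615, 0.297, 0.025], 0.61)]
pot_c_mid [([0.615, 0.302, 0.042], 0.53)]
pot_d_mid [([0.618, 0.3, 0.049], 0.63), ([0.613, 0.3, 0.015], 0.29)]
cleaner [([0.706, -0.378, -0.003], 0.92)]
driver [([0.788, -0.007, -0.003], 0.86)]
charger [([0.383, -0.416, 0.001], 0.93), ([0.615, 0.303, 0.041], 0.68)]
```

View pics/z2.png

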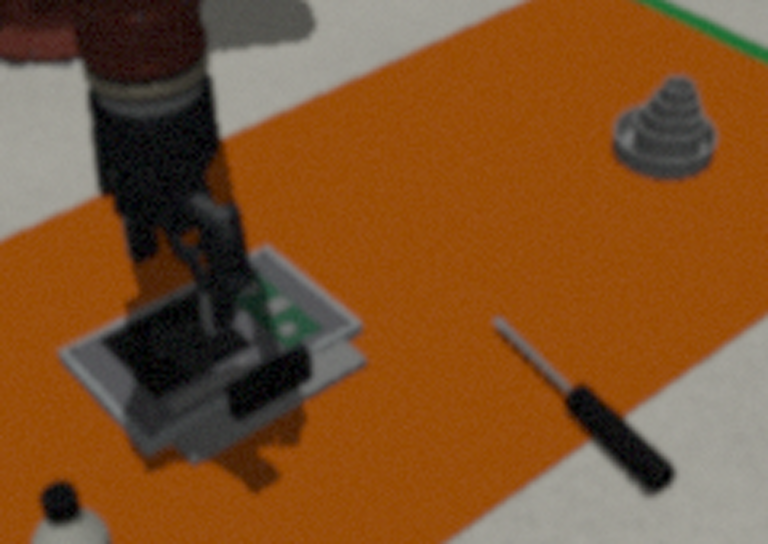

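View pics/t2.png

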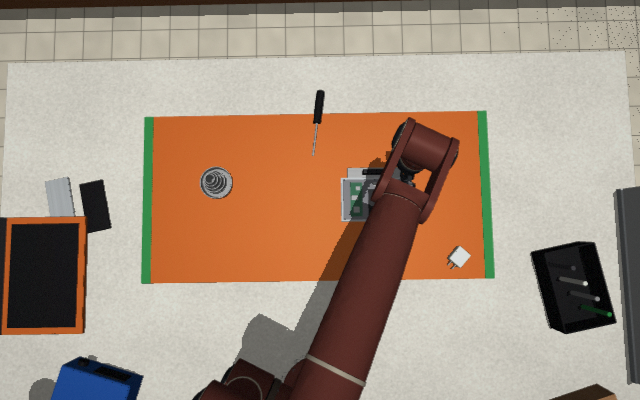

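```bash
python3 -c "
from station import ctrl
print(ctrl.finish_job(), ctrl.get_obs()['t'])"
```

```text
the job is handed in; nothing more can be done
the job is handed in; nothing more can be done
```

The job is handed in, at about 65 s of the 208 s limit. All four pots were present. I nested them A, B, C, D in the wide dish, then laid the straightedge against the near, left and far edges. At each edge I pushed it flush and let go of it for more than a second; it stays at the far edge.

**Last checks, all from the camera images:**

| Edge | Bar centre to chassis centre (nominal) | Angle to the edge | Off centre |
|---|---|---|---|
| Near | 79.5 mm (80) | about 0.006 rad | about 5 mm |
| Left | 115.0 mm (115) | under 0.001 rad | about 3 mm |
| Far | 79.6 mm (80) | about 0.001 rad | under 1 mm |

- **Pots:** the last pictures show the stack upright in the dish. B, C and D came to rest within about 1 mm of the seating height expected from their grip height. A had no such check; it came to rest inside the dish and was judged by eye.
- **Bystanders:** the bottle, screwdriver and charger read within about 8 mm of their starting places, close to the detector's error. I saw no knocked objects.

**Checks that disagreed:**
- At the near edge, the rough rectangle fit gave about 0.014 rad between bar and chassis, against 0.006 rad from the finer line fit. Both are within the 0.022 rad limit.
- With the pots nested they hide each other, so the camera fits and detector readings for the individual pots were poor. I relied on the pictures and the landing heights instead.

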